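# Ease the tea caddy out of its tight foam well and open it on the tray

## Robot

A 6-joint arm with a two-finger parallel gripper is mounted at the origin on the work surface. World frame = base frame: x ahead of the robot, y to its left, z up, the work surface at z = 0. Lengths are in m, angles in rad, forces in N, time in s.
With the tool pointing down it reaches from about 0.375 to 0.975 m from the base axis. Payload 3.8 kg.
Tool frame: the origin (TCP) lies midway between the tips of the shut fingers; the grasp point (between the pads) lies 19 mm behind it (env.grip_point_offset is the distance from the TCP to the grasp point, in m); z points along the fingers, x is the direction in which the jaws open and shut, and the axes are right-handed (so a half turn about z gives the same grasp; the last joint's range is limited). The gripper opens to 85 mm and grips with 20 to 120 N. Pads are 22 mm wide; open, the fingers measure 114 mm over their backs; the gripper's body (76 mm by 85 mm) begins 54 mm behind the grasp point. The pads swing forward as they close: fully open they stand 13 mm farther back than shut.
Start: joints at [1.256, 0.264, 1.604, -0, 1.274, -0.037], TCP at [0.185, 0.649, 0.231] pointing down, gripper open.
Joint ranges: [-2.63, 2.63], [-0.94, 2.18], [0.31, 2.57], [-1.31, 4.45], [0, 2.66], [-2.55, 2.55]. Speed limits (rad/s): [2.57, 2.57, 3.14, 3.14, 3.14, 3.14].

## Interface

Orientations are given as a unit quaternion [x, y, z, w].
In Python, from plant import env gives the robot as it stands.
- The arm moves only by the tool play_rows, never from a script. Its argument "rows" is a list of rows, each an object of numbers: "dx", "dy", "dz": the shift along the tool's x, y, z normalised to -1 to 1, where 1 is 200 mm; "rx", "ry", "rz": the turn, a rotation vector about the tool's x, y, z normalised to -1 to 1, where 1 is 120 degrees; "jaw": the opening, from -1 (shut) to 1 (fully open). A call has 1 to 5 rows; each row is the pose to reach, as a shift and turn from the pose measured when the call began, along the tool's axes at that moment; what a row does not reach only later rows make up. A row lasts 1/12 s, in which the tool goes at most 41.7 mm and 7.16 degrees, less where a joint would pass 70% of its speed; a pose out of reach is approached as far as the arm can. A call with a number of a shift or a turn outside -1 to 1 is refused whole. A call with a gripper value outside its range is refused whole. The fingers move at their own pace and stop on an object; "force" is the grip in N (left out, the last holds). Time passes only in rows, so rows that repeat a pose let the fingers close. It gives the time, the measured TCP pose, the force and the opening at its end, in the units of the state.
- env.observe(): the state, without advancing time (a new reading comes with each control period).
- env.read_camera(name): name is "scene" or "top" or "wrist"; returns a dict with "image" (384x512x3 uint8, blue, green, red), "z_map" (384x512 float32, m along the optical axis (not along the pixel's ray), 0 where there is no reading), "camera_matrix" (3x3 intrinsics, pixels), "k1" (the pictures are not rectified: a ray, as slopes to the right and down, at radius r is drawn at 1 + k1 r^2 times it, then the intrinsics apply), "position" and "orientation" of the camera in the world; the wrist camera has in their place "hand_eye" (4x4, takes a point from camera to tool coordinates, whose origin is the TCP and whose axes are the tool frame's). Camera axes: x right, y down, z forward; pixel columns grow to the right and rows downward; lengths in m; the calibration is good to about 2 mm. A picture is of the moment at which its call begins: read the wrist's pose just before it.
- env.finish_job(): hands the job in, once; it reports no verdict.
The state is a dict: "time_s": time; "joints": joint angles; "qvel": joint speeds; "joint_efforts": joint torques, N m; "tool_pos": TCP position; "eef_rot": TCP orientation; "wrist_force": force on the tool from outside, world axes, zero at the start; "wrist_torque": the same for the moment, N m; "grip_width": finger opening in m.
Only numpy, scipy, OpenCV 4.12 (cv2) and the standard library are available. Lean on these libraries where they do the work, as an engineer would, in place of code of your own. Each camera call takes 0.05 s, during which the arm holds its last target.

## Task

Get the green tea caddy out of the travel case, holding it by the body below its lid: the foam grips it, so ease it up with small twists rather than one straight pull, which would lift or drag the case with it. Stand the caddy upright on the clear part of the bamboo tea tray with its lid still on; then take the lid off and set it down, knob up, in the middle of the saucer on that tray. Keep the caddy upright throughout, put both things down without dropping them, and leave everything else where it is.

Things in the scene. Friction and masses are not known exactly. Their poses are not given: they have to be found in the camera images.
- caddy_mid (a point): Celadon-green tea caddy: upright ceramic cylinder, diameter 52 mm, 82 mm tall without its lid, about 200 g. Point on its axis, half-way up (41 mm above its underside); z up. At the start it stands in one of the case's two deep round wells (the brown caddy in the other), its lid on; the upper 34 mm of the body stand above the foam.
- caddy_rim (a point): Centre of the green caddy's open mouth, level with its rim, 41 mm above caddy_mid; the wall is 4 mm thick.
- lid_mid (a point): The green caddy's loose ceramic lid, 45 g, 30 mm tall: plug of diameter 40 and height 8 mm below, flange of diameter 47 and thickness 6 mm that rests on the rim, knob of diameter 16 and height 16 mm on top; 2 mm of play all round. Point on its axis, half-way up: 1 mm above the flange, 15 mm above the plug's underside, 7 mm above caddy_rim when seated. z towards the knob.
- case_top (a point): Open travel tea case, dark hard shell filled with dark grey foam, loose on the counter. Point at the middle of its base half, level with the flat foam top, 62 mm above the counter; the shell ends 2 mm higher. The base half is 198 mm along the case's x, 278 mm along y; the lid half lies flat behind it (+x), 34 mm high. Deep wells at y = +88 and -88 mm, x = 0, 63 mm wide, 48 mm deep.
- case: The same case (1.2 kg empty), origin under the middle of its base half. Three springy foam ribs in a well grip the caddy: a straight pull takes about 16 to 22 N and lifts that end of the case; twisted about its axis to and fro (0.2 rad is plenty) while raised slowly, it needs far less. It is free once raised 48 mm. On both sides of a caddy along the case's x the foam is flat and clear for 65 mm.
- tray_top (a point): The bamboo slatted tea tray, fixed on the counter: 260 mm along its x, 180 mm along its y, 30 mm high, flat on top. This point is at the middle of its top face. The saucer stands near its +x end; the -x end is clear.
- saucer_in (a point): The white saucer on the tray, loose, about 180 g: rim diameter 124 mm, 16 mm high. This point is at the middle of its flat inner floor, 5 mm above the tray; the flat floor is about 70 mm across.
- brown_caddy: The brown caddy, same size and shape as the green one with its lid on, 104 mm tall in all, in the other deep well; leave it. Origin at the centre of its underside.
- gaiwan: White lidded tea bowl, 73 mm in diameter, 78 mm tall, in a shallow recess of the case, 40 mm from the case's middle towards +x; it stands 48 mm above the foam. Leave it. Origin at the centre of its underside.
- cup: Small white tea cup, 62 mm in diameter, 46 mm tall, in a shallow recess 50 mm from the case's middle towards -x; it stands 16 mm above the foam. Leave it. Origin at the centre of its underside.
- glass1: Tumbler upside down on a coaster, 84 mm across at the coaster, 104 mm tall, standing on the counter. Origin at the centre of its underside.
- glass2: The second such tumbler.
- bottle1: Small amber toiletry bottle with a black cap, 30 mm in diameter, 88 mm tall. Origin at the centre of its underside.
- bottle2: Small cream toiletry bottle, same size.
- amenity_box: White slim carton with one black end lying on the counter, 130 x 34 x 24 mm. Origin at the centre of its underside.
Not all that is in view belongs to the job. What is shaped like the part that bears saucer_in but purple is not meant. What is shaped like the part that bears lid_mid but orange or purple is not meant.

How it is judged:
By the outcome, as a careful person would: the job done as asked, in the order asked, and still so for the second after the job is handed in, with the robot touching nothing.
It also fails if it takes over 72 s, if anything falls off the work surface, if the arm or the gripper's body presses on something with over 40 N, if the wrist force passes 120 N, or if a joint passes its speed limit or range.

## Working session

There is one attempt and no reset: what is moved stays moved. The work goes in short steps, Python scripts to look and compute and a tool call to move; the robot and the scene stay as the last step left them, time stands still between calls to the robot, and variables do not carry over. Pictures are saved under pics/ and viewed, and the job is handed in when it is done.

Besides the shell and the picture viewer there is one more tool, called after "Emit:" by a JSON object that holds its "method" and its "body", one argument or row to a line. play_rows: Moves the arm, as the interface text tells. Scaled input: -1 to 1 covers 200 mm each way for a shift and 120 degrees each way for a turn. Its arguments: {"type":"object","properties":{"rows":{"type":"array","items":{"type":"object","properties":{"dx":{"type":"number","minimum":-1,"maximum":1},"dy":{"type":"number","minimum":-1,"maximum":1},"dz":{"type":"number","minimum":-1,"maximum":1},"rx":{"type":"number","minimum":-1,"maximum":1},"ry":{"type":"number","minimum":-1,"maximum":1},"rz":{"type":"number","minimum":-1,"maximum":1},"jaw":{"type":"number"}}}},"force":{"type":"number"}},"required":["rows"]}

```bash
ls; mkdir -p pics; python3 - <<'E'
from plant import env
import cv2
s=env.observe()
for k,v in s.items(): print(k,v)
for n in ["scene","top","wrist"]:
    d=env.read_camera(n); cv2.imwrite(f"pics/{n}0.png",d["image"])
    import numpy as np
    np.savez(f"pics/{n}0.npz",**d)
    print(n,{k:v for k,v in d.items() if k not in("image","z_map")})
E
```

```text
pics
time_s 0.0
joints [ 1.25608849e+00  2.64762096e-01  1.60540257e+00 -2.28750425e-05
  1.27365811e+00 -3.69104423e-02]
qvel [-0.00033636  0.00161637  0.00201327 -0.00112618 -0.002593   -0.00036099]
joint_efforts [ 2.56330086e-04 -5.15138304e+01 -3.67303383e+01 -2.21269474e-04
  1.32887287e-02  1.51401127e-05]
tool_pos [0.18490003 0.64842109 0.22994055]
eef_rot [ 7.98194872e-01  6.02398292e-01 -9.07957102e-04  6.47367372e-04]
wrist_force [ 0.15768324 -0.59654084  0.13529085]
wrist_torque [-0.006837   -0.00833603  0.03140775]
grip_width 0.0854277046572846
scene {'camera_matrix': array([[414.72525977,   0.        , 253.6399543 ],
       [  0.        , 414.72525977, 193.36744369],
       [  0.        ,   0.        ,   1.        ]]), 'k1': -0.13367322529083542, 'position': array([1.22240374, 0.38208786, 0.99816957]), 'orientation': array([ 0.47795571,  0.80734616, -0.29384464, -0.18277267])}
top {'camera_matrix': array([[494.1099397 ,   0.        , 259.98529266],
       [  0.        , 494.1099397 , 198.40263561],
       [  0.        ,   0.        ,   1.        ]]), 'k1': 0.01689052175128146, 'position': array([0.31590471, 0.00653269, 1.67827043]), 'orientation': array([-0.6978872 ,  0.71289141, -0.04479269,  0.0522773 ])}
wrist {'camera_matrix': array([[310.99936902,   0.        , 257.69534891],
       [  0.        , 310.99936902, 191.23002982],
       [  0.        ,   0.        ,   1.        ]]), 'k1': -0.0851780353565379, 'hand_eye': array([[ 9.99999862e-01,  2.15943428e-05,  5.24280446e-04,
         1.03418509e-03],
       [-1.84681701e-04,  9.49706831e-01,  3.13140386e-01,
        -7.93482074e-02],
       [-4.91150660e-04, -3.13140440e-01,  9.49706704e-01,
        -1.43660737e-01],
       [ 0.00000000e+00,  0.00000000e+00,  0.00000000e+00,
         1.00000000e+00]])}
```

View pics/scene0.png

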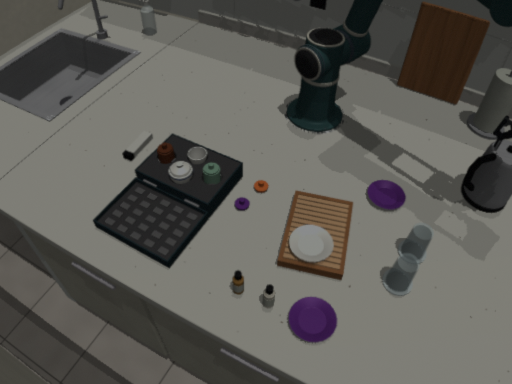

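View pics/top0.png

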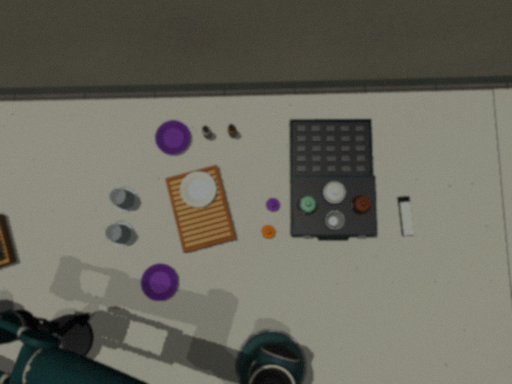

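View pics/wrist0.png

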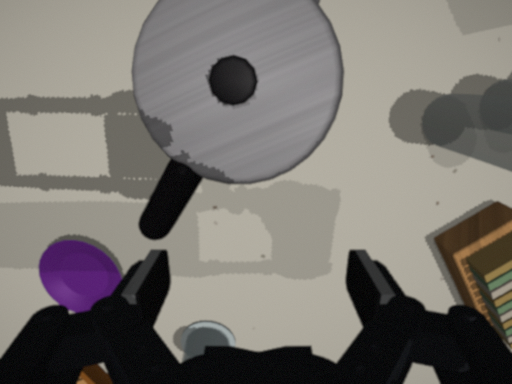

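```bash
cat > h.py <<'E'
import numpy as np, cv2
from scipy.spatial.transform import Rotation as R
def und(d,uv):
    K=d["camera_matrix"];k=float(d["k1"])
    x=(np.array(uv,float).reshape(-1,2)-[K[0,2],K[1,2]])/[K[0,0],K[1,1]]
    # drawn = ray*(1+k r^2), r ray radius: same as OpenCV model
    return cv2.undistortPoints(np.array(uv,float).reshape(-1,1,2),K,np.array([k,0,0,0,0.])).reshape(-1,2)
def campose(d,tp=None,tq=None):
    if "hand_eye" in d:
        T=np.eye(4);T[:3,:3]=R.from_quat(tq).as_matrix();T[:3,3]=tp
        return T@d["hand_eye"]
    T=np.eye(4);T[:3,:3]=R.from_quat(d["orientation"]).as_matrix();T[:3,3]=d["position"];return T
def at_z(d,uv,z,tp=None,tq=None):
    T=campose(d,tp,tq);n=und(d,uv);r=np.c_[n,np.ones(len(n))]@T[:3,:3].T
    t=(z-T[2,3])/r[:,2];return T[:3,3]+r*t[:,None]
def by_depth(d,uv,tp=None,tq=None,w=1):
    T=campose(d,tp,tq);n=und(d,uv);out=[]
    for (u,v),(a,b) in zip(np.array(uv).reshape(-1,2),n):
        p=d["z_map"][int(round(v))-w:int(round(v))+w+1,int(round(u))-w:int(round(u))+w+1];p=p[p>0]
        z=np.median(p);out.append(T[:3,:3]@(np.array([a,b,1])*z)+T[:3,3])
    return np.array(out)
def proj(d,P,tp=None,tq=None):
    T=np.linalg.inv(campose(d,tp,tq));rv=cv2.Rodrigues(T[:3,:3])[0]
    return cv2.projectPoints(np.array(P,float).reshape(-1,1,3),rv,T[:3,3],d["camera_matrix"],np.array([float(d["k1"]),0,0,0,0.]))[0].reshape(-1,2)
def load(n): return dict(np.load(n))
def crop(img,x0,y0,x1,y1,s,fn,b=1.0):
    c=cv2.resize(img[y0:y1,x0:x1],None,fx=s,fy=s,interpolation=cv2.INTER_CUBIC);c=np.clip(c*b,0,255).astype(np.uint8)
    for u in range((x0//10+1)*10,x1,10):
        cv2.line(c,(int((u-x0)*s),0),(int((u-x0)*s),5 if u%50 else 12),(0,255,255),1)
        if u%50==0: cv2.putText(c,str(u),(int((u-x0)*s)+2,22),0,.4,(0,255,255),1)
    for v in range((y0//10+1)*10,y1,10):
        cv2.line(c,(0,int((v-y0)*s)),(5 if v%50 else 12,int((v-y0)*s)),(0,255,255),1)
        if v%50==0: cv2.putText(c,str(v),(14,int((v-y0)*s)+4),0,.4,(0,255,255),1)
    cv2.imwrite(fn,c)
E
python3 - <<'E'
from h import *
d=load("pics/top0.npz")
crop(d["image"],260,110,390,245,4.4,"pics/c_case.png",1.5)
crop(d["image"],150,110,285,260,4,"pics/c_tray.png",1.2)
E
```

```text
(no output)
```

View pics/c_case.png

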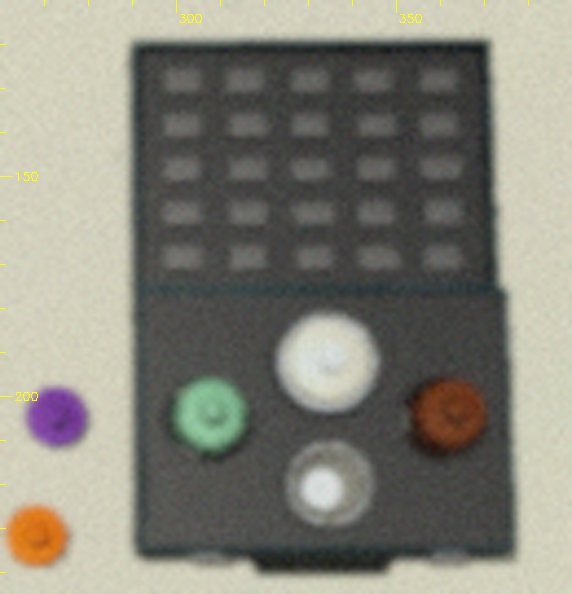

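View pics/c_tray.png

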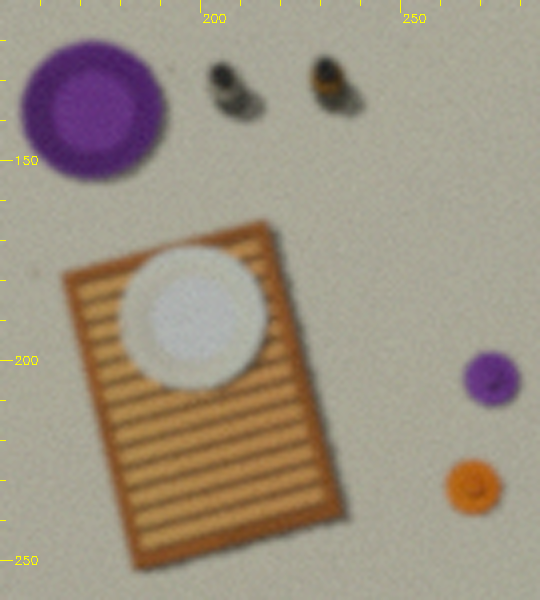

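```bash
python3 - <<'E'
from h import *
np.set_printoptions(precision=4,suppress=True)
d=load("pics/top0.npz")
print("flange",at_z(d,[307.3,204.1],.102),"knob",at_z(d,[308.2,203.6],.118),"brown",at_z(d,[362.6,203.8],.118))
print(by_depth(d,[[308,204],[308,203],[303,204],[362,204]],w=0))
c=at_z(d,[[291.1,175.9],[374.8,175.9],[376.6,236.4],[291.1,235.7]],.064);print("case",c,c.mean(0))
t=at_z(d,[[166.25,178.25],[216.75,165.5],[236.5,239],[184.25,252.5]],.03);print("tray",t,t.mean(0))
print([np.linalg.norm(t[i]-t[i-1]) for i in range(4)],[np.linalg.norm(c[i]-c[i-1]) for i in range(4)])
print("saucer",at_z(d,[198.2,189.4],.046),at_z(d,[198.2,189.4],.035), by_depth(d,[[198,189]]))
s=load("pics/scene0.npz")
crop(s["image"],85,110,285,260,4,"pics/s_case.png",1.6)
crop(s["image"],230,160,430,310,4,"pics/s_tray.png",1.4)
E
```

```text
flange [[ 0.5122 -0.1305  0.102 ]] knob [[ 0.5117 -0.132   0.118 ]] brown [[ 0.5073 -0.3043  0.118 ]]
[[ 0.5103 -0.1312  0.1193]
 [ 0.5137 -0.1315  0.1179]
 [ 0.5144 -0.1177  0.0895]
 [ 0.5064 -0.3018  0.121 ]]
case [[ 0.6123 -0.0833  0.064 ]
 [ 0.606  -0.3598  0.064 ]
 [ 0.4062 -0.3551  0.064 ]
 [ 0.4143 -0.0776  0.064 ]] [ 0.5097 -0.219   0.064 ]
tray [[0.62   0.3382 0.03  ]
 [0.6602 0.1664 0.03  ]
 [0.4092 0.1027 0.03  ]
 [0.3682 0.2769 0.03  ]] [0.5144 0.2211 0.03  ]
[np.float64(0.2591885393492734), np.float64(0.17642329393145822), np.float64(0.2589607695512063), np.float64(0.17898709640255497)] [np.float64(0.19812982782906777), np.float64(0.2764873161401499), np.float64(0.19981988356691335), np.float64(0.2776795585379202)]
saucer [[0.5767 0.2277 0.046 ]] [[0.5785 0.2292 0.035 ]] [[0.5796 0.2296 0.037 ]]
```

View pics/s_case.png

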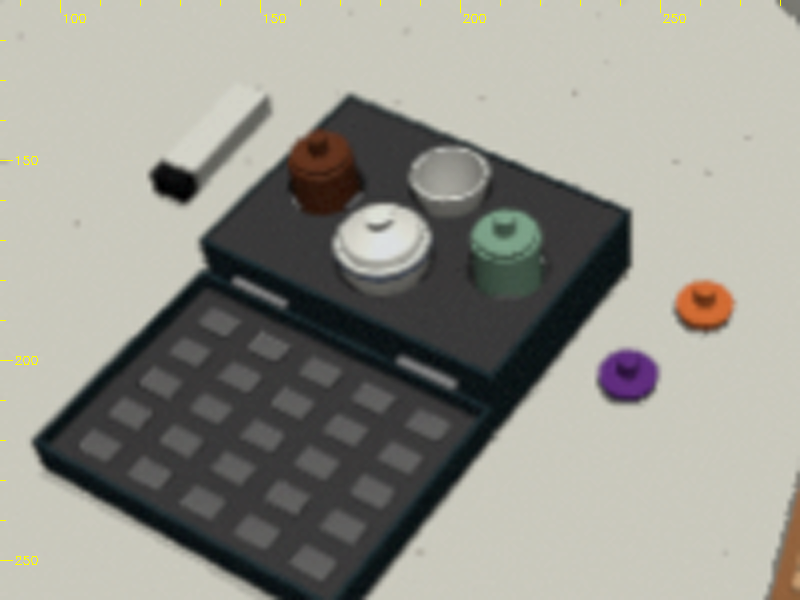

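View pics/s_tray.png

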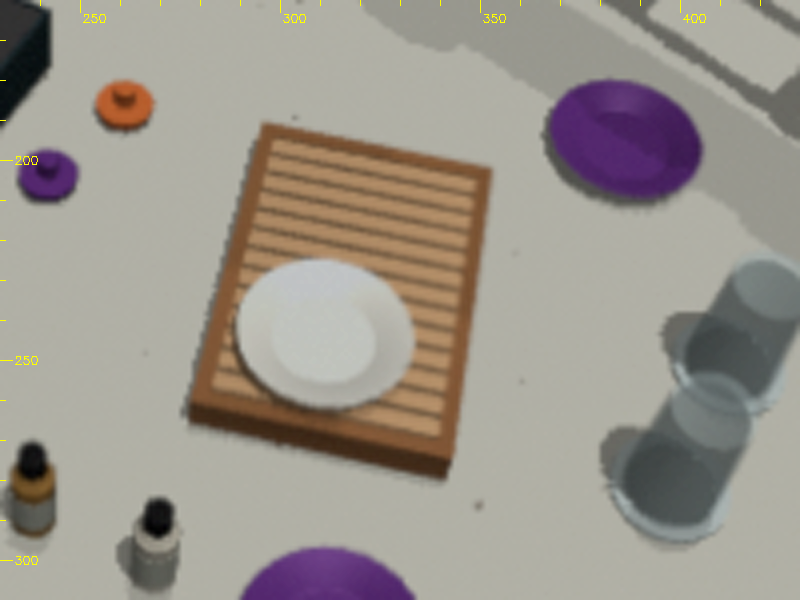

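```bash
cat >> h.py <<'E'
def plan(env,x,y,z,yaw,lim=0.2):
    """target TCP pos, yaw deg of tool x, pointing down -> row units"""
    s=env.observe();p=s["tool_pos"];Rc=R.from_quat(s["eef_rot"])
    a=np.radians(yaw)
    Rt=R.from_matrix(np.array([[np.cos(a),np.sin(a),0],[np.sin(a),-np.cos(a),0],[0,0,-1.]]))
    d=np.array([x,y,z])-p;n=np.linalg.norm(d)
    D=d*min(1,lim/n) if n else d
    dl=Rc.inv().apply(D)/.2; rv=(Rc.inv()*Rt).as_rotvec(degrees=True)/120
    print("t %.2f left %.4f m"%(s["time_s"],n),"tcp",p.round(4),"yaw %.1f"%np.degrees(np.arctan2(*Rc.as_matrix()[[1,0],0])),"tilt",Rc.as_matrix()[:2,2].round(4),"w %.4f"%s["grip_width"],"F",s["wrist_force"].round(1))
    print("d",dl.round(4),"r",rv.round(4))
E
python3 - <<'E'
from h import *
from plant import env
plan(env,.512,-.131,.25,-1.4)
E
```

```text
t 0.15 left 0.8456 m tcp [0.1849 0.6486 0.2302] yaw 74.1 tilt [-0.0006 -0.0017] w 0.0858 F [ 0.5 -0.1 -0.4]
d [-0.7805  0.6248 -0.022 ] r [5.00e-04 8.00e-04 6.29e-01]
```

Emit:
{"method": "play_rows", "body": {
  "rows": [
    {"dx": -0.78,"dy": 0.62,"dz": -0.02,"rz": 0.29},
    {"dx": -0.78,"dy": 0.62,"dz": -0.02,"rz": 0.29},
    {"dx": -0.78,"dy": 0.62,"dz": -0.02,"rz": 0.29},
    {"dx": -0.78,"dy": 0.62,"dz": -0.02,"rz": 0.29},
    {"dx": -0.78,"dy": 0.62,"dz": -0.02,"rz": 0.29}
  ]
}}

```text
validation failed for argument at $.ro...
```

```bash
python3 - <<'E'
from h import *
from plant import env
plan(env,.512,-.131,.25,-1.4)
E
```

```text
t 0.15 left 0.8456 m tcp [0.1849 0.6486 0.2302] yaw 74.1 tilt [-0.0006 -0.0017] w 0.0858 F [ 0.5 -0.1 -0.4]
d [-0.7805  0.6248 -0.022 ] r [5.00e-04 8.00e-04 6.29e-01]
```

Emit:
{"method": "play_rows", "body": {
  "rows": [
    {"dx": -0.78,"dy": 0.62,"dz": -0.02,"rx": 0,"ry": 0,"rz": 0.29,"jaw": 1},
    {"dx": -0.78,"dy": 0.62,"dz": -0.02,"rx": 0,"ry": 0,"rz": 0.29,"jaw": 1},
    {"dx": -0.78,"dy": 0.62,"dz": -0.02,"rx": 0,"ry": 0,"rz": 0.29,"jaw": 1},
    {"dx": -0.78,"dy": 0.62,"dz": -0.02,"rx": 0,"ry": 0,"rz": 0.29,"jaw": 1},
    {"dx": -0.78,"dy": 0.62,"dz": -0.02,"rx": 0,"ry": 0,"rz": 0.29,"jaw": 1}
  ]
}}

```text
time_s: 0.57
tool_pos: [0.2617, 0.4617, 0.2339]
eef_rot: [0.943, 0.333, -0.001, 0.001]
wrist_force: [-0.5, -0.2, -0.1]
grip_width: 0.0857
```

```bash
python3 - <<'E'
from h import *
from plant import env
plan(env,.512,-.131,.25,-1.4)
E
```

```text
t 0.57 left 0.6436 m tcp [0.2617 0.4617 0.2339] yaw 38.9 tilt [-0.0008 -0.0034] w 0.0857 F [-0.5 -0.2 -0.1]
d [-0.2764  0.9608 -0.0223] r [0.0014 0.0009 0.3362]
```

Emit:
{"method": "play_rows", "body": {
  "rows": [
    {"dx": -0.28,"dy": 0.96,"dz": -0.02,"rx": 0,"ry": 0,"rz": 0.29,"jaw": 1},
    {"dx": -0.28,"dy": 0.96,"dz": -0.02,"rx": 0,"ry": 0,"rz": 0.29,"jaw": 1},
    {"dx": -0.28,"dy": 0.96,"dz": -0.02,"rx": 0,"ry": 0,"rz": 0.29,"jaw": 1},
    {"dx": -0.28,"dy": 0.96,"dz": -0.02,"rx": 0,"ry": 0,"rz": 0.29,"jaw": 1},
    {"dx": -0.28,"dy": 0.96,"dz": -0.02,"rx": 0,"ry": 0,"rz": 0.29,"jaw": 1}
  ]
}}

```text
time_s: 0.98
tool_pos: [0.339, 0.2748, 0.2383]
eef_rot: [0.999, 0.033, -0.0, 0.002]
wrist_force: [0.1, 0.2, -0.4]
grip_width: 0.0853
```

```bash
python3 - <<'E'
from h import *
from plant import env
plan(env,.512,-.131,.25,-1.4)
E
```

```text
t 0.98 left 0.4413 m tcp [0.339  0.2748 0.2383] yaw 3.8 tilt [-0.0006 -0.0039] w 0.0853 F [ 0.1  0.2 -0.4]
d [ 0.3303  0.9436 -0.0232] r [0.0018 0.0003 0.0433]
```

Emit:
{"method": "play_rows", "body": {
  "rows": [
    {"dx": 0.33,"dy": 0.94,"dz": -0.02,"rx": 0,"ry": 0,"rz": 0.04,"jaw": 1},
    {"dx": 0.33,"dy": 0.94,"dz": -0.02,"rx": 0,"ry": 0,"rz": 0.04,"jaw": 1},
    {"dx": 0.33,"dy": 0.94,"dz": -0.02,"rx": 0,"ry": 0,"rz": 0.04,"jaw": 1},
    {"dx": 0.33,"dy": 0.94,"dz": -0.02,"rx": 0,"ry": 0,"rz": 0.04,"jaw": 1},
    {"dx": 0.33,"dy": 0.94,"dz": -0.02,"rx": 0,"ry": 0,"rz": 0.04,"jaw": 1}
  ]
}}

```text
time_s: 1.4
tool_pos: [0.4176, 0.089, 0.2431]
eef_rot: [1.0, -0.009, 0.0, 0.002]
wrist_force: [0.6, 0.3, -1.4]
grip_width: 0.0852
```

```bash
python3 - <<'E'
from h import *
from plant import env
plan(env,.512,-.131,.25,-1.4)
E
```

```text
t 1.40 left 0.2395 m tcp [0.4176 0.089  0.2431] yaw -1.0 tilt [ 0.0002 -0.0042] w 0.0852 F [ 0.6  0.3 -1.4]
d [ 0.4108  0.9114 -0.0249] r [ 0.002  -0.0001  0.003 ]
```

Emit:
{"method": "play_rows", "body": {
  "rows": [
    {"dx": 0.41,"dy": 0.91,"dz": -0.03,"rx": 0,"ry": 0,"rz": 0,"jaw": 1},
    {"dx": 0.41,"dy": 0.91,"dz": -0.03,"rx": 0,"ry": 0,"rz": 0,"jaw": 1},
    {"dx": 0.41,"dy": 0.91,"dz": -0.03,"rx": 0,"ry": 0,"rz": 0,"jaw": 1},
    {"dx": 0.41,"dy": 0.91,"dz": -0.03,"rx": 0,"ry": 0,"rz": 0,"jaw": 1},
    {"dx": 0.41,"dy": 0.91,"dz": -0.03,"rx": 0,"ry": 0,"rz": 0,"jaw": 1}
  ]
}}

```text
time_s: 1.82
tool_pos: [0.4967, -0.0971, 0.2499]
eef_rot: [1.0, -0.01, 0.0, 0.002]
wrist_force: [0.1, 1.1, 0.8]
grip_width: 0.0859
```

```bash
python3 - <<'E'
from h import *
from plant import env
plan(env,.512,-.131,.25,-1.4)
E
```

```text
t 1.82 left 0.0372 m tcp [ 0.4967 -0.0971  0.2499] yaw -1.1 tilt [ 0.0005 -0.0047] w 0.0859 F [0.1 1.1 0.8]
d [0.08   0.1678 0.0003] r [ 0.0023 -0.0003  0.0024]
```

Emit:
{"method": "play_rows", "body": {
  "rows": [
    {"dx": 0.08,"dy": 0.17,"dz": 0,"rx": 0,"ry": 0,"rz": 0,"jaw": 0.6},
    {"dx": 0.08,"dy": 0.17,"dz": 0,"rx": 0,"ry": 0,"rz": 0,"jaw": 0.6},
    {"dx": 0.08,"dy": 0.17,"dz": 0,"rx": 0,"ry": 0,"rz": 0,"jaw": 0.6}
  ]
}}

```text
time_s: 2.07
tool_pos: [0.512, -0.1332, 0.2494]
eef_rot: [1.0, -0.012, -0.0, 0.002]
wrist_force: [-0.8, 0.0, 0.1]
grip_width: 0.0684
```

```bash
python3 - <<'E'
from h import *
from plant import env
plan(env,.512,-.131,.25,-1.4)
d=env.read_camera("wrist");s=env.observe()
np.savez("pics/w1.npz",tp=s["tool_pos"],tq=s["eef_rot"],**d)
cv2.imwrite("pics/w1.png",d["image"])
E
```

```text
t 2.07 left 0.0023 m tcp [ 0.512  -0.1332  0.2494] yaw -1.3 tilt [-0.0008 -0.0042] w 0.0684 F [-0.8  0.   0.1]
d [-0.0004 -0.0109 -0.0031] r [0.002  0.0003 0.0007]
```

View pics/w1.png

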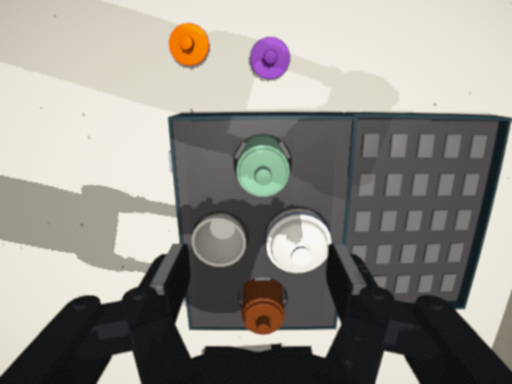

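```bash
python3 - <<'E'
from h import *
np.set_printoptions(precision=4,suppress=True)
d=load("pics/w1.npz");tp,tq=d["tp"],d["tq"];print(tp)
crop(d["image"],160,100,360,250,4,"pics/w1c.png",1.2)
print("TCP px",proj(d,tp,tp,tq), "pred knob", proj(d,[[.512,-.1315,.118],[.512,-.1315,.102]],tp,tq))
for u in ([263,176],[263,165]): print(u,by_depth(d,[u],tp,tq))
E
```

```text
[ 0.5115 -0.1318  0.2494]
TCP px [[255.2399 252.7794]] pred knob [[256.8611 180.697 ]
 [256.9113 176.0145]]
[263, 176] [[ 0.5177 -0.1268  0.1191]]
[263, 165] [[ 0.5181 -0.1204  0.1031]]
```

View pics/w1c.png

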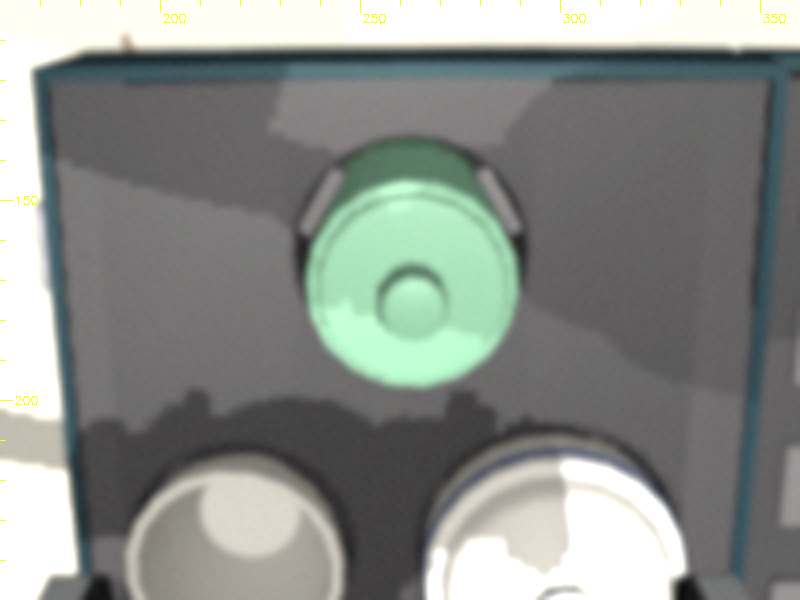

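```bash
python3 - <<'E'
from h import *
np.set_printoptions(precision=4,suppress=True)
d=load("pics/w1.npz");tp,tq=d["tp"],d["tq"]
crop(d["image"],130,220,390,384,3,"pics/w1f.png",2.5)
s=load("pics/scene0.npz")
crop(s["image"],190,150,240,200,12,"pics/s_caddy.png",1.6)
for P in ([.512,-.1318],[.518,-.128]): print(proj(s,[[*P,.118],[*P,.102]]))
E
```

```text
[[211.3526 162.843 ]
 [211.6822 166.5896]]
[[211.3537 164.5442]
 [211.6851 168.2888]]
```

View pics/w1f.png

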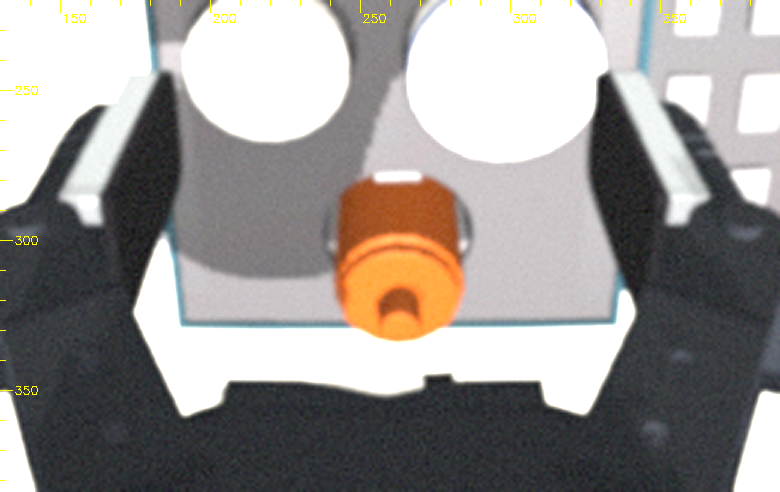

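View pics/s_caddy.png

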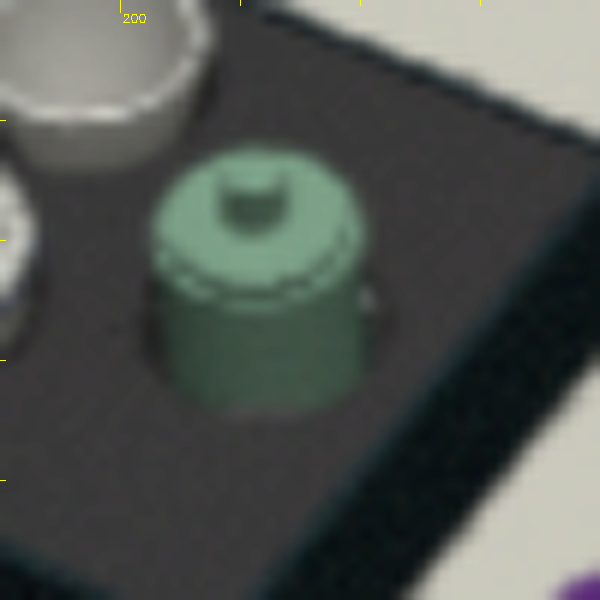

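```bash
python3 - <<'E'
from h import *
from plant import env
plan(env,.5165,-.128,.145,-1.4)
E
```

```text
t 2.12 left 0.1045 m tcp [ 0.5115 -0.1318  0.2494] yaw -1.2 tilt [-0.0011 -0.0037] w 0.0681 F [ 0.5 -0.1 -0.1]
d [ 0.0249 -0.0216  0.5217] r [0.0018 0.0005 0.0015]
```

Emit:
{"method": "play_rows", "body": {
  "rows": [
    {"dx": 0.025,"dy": -0.02,"dz": 0.52,"rx": 0.002,"ry": 0,"rz": 0.0015,"jaw": 0.6},
    {"dx": 0.025,"dy": -0.02,"dz": 0.52,"rx": 0.002,"ry": 0,"rz": 0.0015,"jaw": 0.6},
    {"dx": 0.025,"dy": -0.02,"dz": 0.52,"rx": 0.002,"ry": 0,"rz": 0.0015,"jaw": 0.6},
    {"dx": 0.025,"dy": -0.02,"dz": 0.52,"rx": 0.002,"ry": 0,"rz": 0.0015,"jaw": 0.6}
  ]
}}

```text
time_s: 2.45
tool_pos: [0.5112, -0.1251, 0.139]
eef_rot: [1.0, -0.011, -0.006, -0.002]
wrist_force: [-2.0, -0.6, -0.2]
grip_width: 0.0684
```

```bash
python3 - <<'E'
from h import *
from plant import env
np.set_printoptions(precision=4,suppress=True)
plan(env,.5165,-.128,.145,-1.4)
s=env.observe();d=env.read_camera("wrist")
np.savez("pics/w2.npz",tp=s["tool_pos"],tq=s["eef_rot"],**d)
print(proj(d,s["tool_pos"],s["tool_pos"],s["eef_rot"]))
crop(d["image"],130,130,390,330,3,"pics/w2.png",1.5)
E
```

```text
t 2.45 left 0.0085 m tcp [ 0.5112 -0.1251  0.139 ] yaw -1.3 tilt [-0.0125  0.0043] w 0.0684 F [-2.  -0.6 -0.2]
d [ 0.0265  0.0138 -0.0301] r [-0.0019  0.006   0.0009]
[[255.2626 252.7848]]
```

View pics/w2.png

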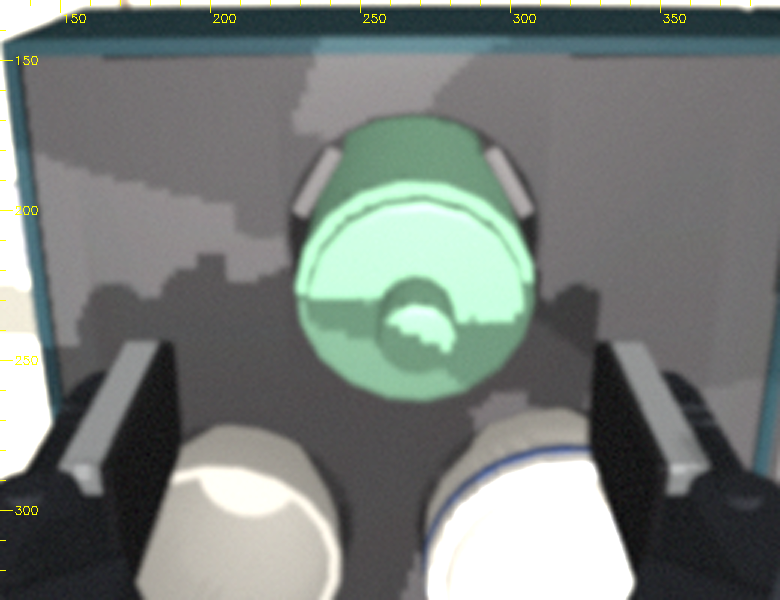

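```bash
python3 - <<'E'
from h import *
from plant import env
np.set_printoptions(precision=4,suppress=True)
d=load("pics/w2.npz");tp,tq=d["tp"],d["tq"]
w=at_z(d,[[269.3,240],[268,228]],.118,tp,tq);print(w, R.from_quat(tq).inv().apply(w-tp))
w=at_z(d,[[269.3,240],[268,228]],.102,tp,tq);print(w)
plan(env,.517,-.128,.14,-1.4)
E
```

```text
[[ 0.519  -0.1285  0.118 ]
 [ 0.5183 -0.1207  0.118 ]] [[ 0.0081  0.0033  0.0209]
 [ 0.0073 -0.0045  0.021 ]]
[[ 0.5192 -0.1366  0.102 ]
 [ 0.5185 -0.1281  0.102 ]]
t 2.50 left 0.0048 m tcp [ 0.5133 -0.1259  0.1423] yaw -1.3 tilt [-0.008   0.0029] w 0.0687 F [ 0.1  0.  -0.1]
d [0.0186 0.0102 0.0112] r [-0.0013  0.0039  0.0009]
```

Emit:
{"method": "play_rows", "body": {
  "rows": [
    {"dx": 0.022,"dy": 0.012,"dz": 0.1,"rx": -0.001,"ry": 0.004,"rz": 0.001,"jaw": 0.6},
    {"dx": 0.022,"dy": 0.012,"dz": 0.2,"rx": -0.001,"ry": 0.004,"rz": 0.001,"jaw": 0.6},
    {"dx": 0.022,"dy": 0.012,"dz": 0.3,"rx": -0.001,"ry": 0.004,"rz": 0.001,"jaw": 0.6},
    {"dx": 0.022,"dy": 0.012,"dz": 0.33,"rx": -0.001,"ry": 0.004,"rz": 0.001,"jaw": 0.6},
    {"dx": 0.022,"dy": 0.012,"dz": 0.33,"rx": -0.001,"ry": 0.004,"rz": 0.001,"jaw": 0.6}
  ]
}}

```text
time_s: 2.92
tool_pos: [0.5169, -0.1274, 0.0765]
eef_rot: [1.0, -0.012, -0.0, -0.0]
wrist_force: [-0.7, 0.7, -0.3]
grip_width: 0.0684
```

```bash
python3 - <<'E'
from h import *
from plant import env
np.set_printoptions(precision=4,suppress=True)
plan(env,.5178,-.1283,.062,-1.4)
s=env.observe();d=env.read_camera("wrist")
np.savez("pics/w3.npz",tp=s["tool_pos"],tq=s["eef_rot"],**d)
crop(d["image"],130,130,390,330,3,"pics/w3.png",1.5)
plan(env,.5178,-.1283,.062,-1.4)
E
```

```text
t 2.92 left 0.0146 m tcp [ 0.5169 -0.1274  0.0765] yaw -1.4 tilt [-0.0005  0.0009] w 0.0684 F [-0.7  0.7 -0.3]
d [0.0045 0.0042 0.0727] r [-0.0004  0.0002  0.0004]
t 2.97 left 0.0156 m tcp [ 0.5179 -0.1279  0.0776] yaw -1.4 tilt [0.0015 0.0003] w 0.0686 F [ 0.1 -0.7 -0. ]
d [-0.0005  0.0023  0.0782] r [-0.0002 -0.0007  0.0003]
```

View pics/w3.png

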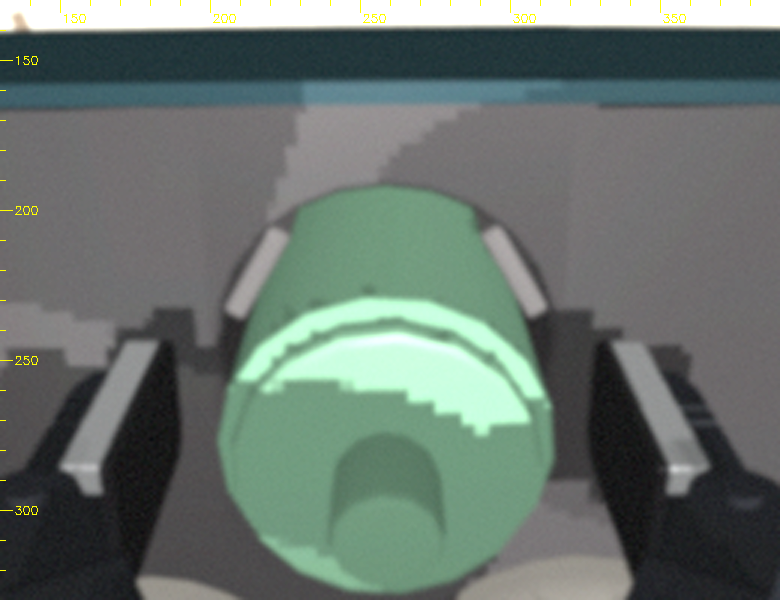

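Emit:
{"method": "play_rows", "body": {
  "rows": [
    {"dx": 0,"dy": 0.002,"dz": 0.035,"rx": 0,"ry": 0,"rz": 0,"jaw": 0.6},
    {"dx": 0,"dy": 0.002,"dz": 0.065,"rx": 0,"ry": 0,"rz": 0,"jaw": 0.6},
    {"dx": 0,"dy": 0.002,"dz": 0.08,"rx": 0,"ry": 0,"rz": 0,"jaw": 0.6},
    {"dx": 0,"dy": 0.002,"dz": 0.08,"rx": 0,"ry": 0,"rz": 0,"jaw": 0.6},
    {"dx": 0,"dy": 0.002,"dz": 0.08,"rx": 0,"ry": 0,"rz": 0,"jaw": 0.4}
  ],
  "force": 70
}}

```text
time_s: 3.38
tool_pos: [0.5178, -0.1283, 0.0616]
eef_rot: [1.0, -0.012, 0.001, -0.0]
wrist_force: [-0.5, -0.2, 1.1]
grip_width: 0.0599
```

Emit:
{"method": "play_rows", "body": {
  "rows": [
    {"dx": 0,"dy": 0,"dz": 0,"rx": 0,"ry": 0,"rz": 0,"jaw": 0.1},
    {"dx": 0,"dy": 0,"dz": 0,"rx": 0,"ry": 0,"rz": 0,"jaw": 0},
    {"dx": 0,"dy": 0,"dz": 0,"rx": 0,"ry": 0,"rz": 0,"jaw": 0},
    {"dx": 0,"dy": 0,"dz": 0,"rx": 0,"ry": 0,"rz": 0,"jaw": 0}
  ]
}}

```text
time_s: 3.72
tool_pos: [0.5176, -0.1284, 0.0623]
eef_rot: [1.0, -0.012, 0.0, -0.0]
wrist_force: [-3.4, 1.1, 5.3]
grip_width: 0.0498
```

```bash
python3 - <<'E'
from h import *
from plant import env
np.set_printoptions(precision=4,suppress=True)
plan(env,.5178,-.1283,.062,-1.4)
s=env.observe();print(s["wrist_torque"]);d=env.read_camera("wrist")
np.savez("pics/w4.npz",tp=s["tool_pos"],tq=s["eef_rot"],**d)
crop(d["image"],130,130,390,330,3,"pics/w4.png",1.5)
E
```

```text
t 3.72 left 0.0004 m tcp [ 0.5176 -0.1284  0.0623] yaw -1.4 tilt [0.0007 0.0002] w 0.0498 F [-3.4  1.1  5.3]
d [ 0.001  -0.0007  0.0016] r [-0.0001 -0.0003  0.0003]
[ 0.024   0.6535 -0.0817]
```

View pics/w4.png

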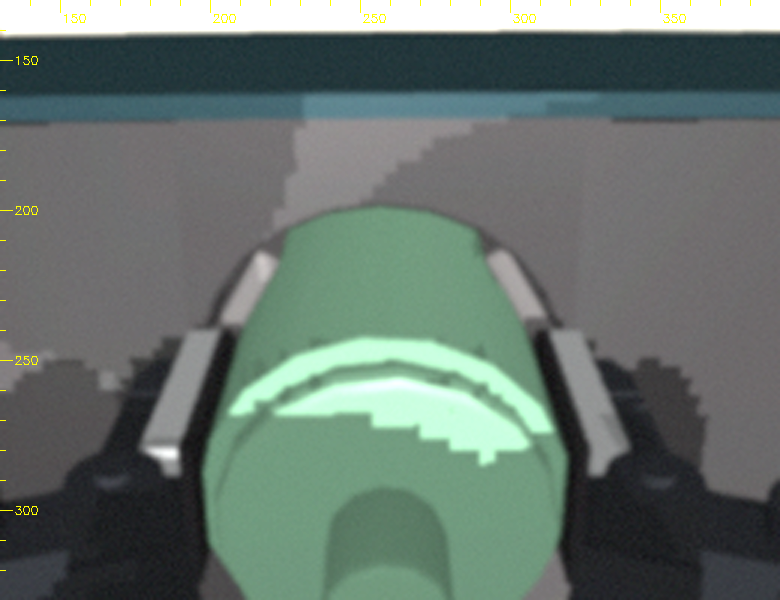

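Emit:
{"method": "play_rows", "body": {
  "rows": [
    {"dx": 0,"dy": 0,"dz": -0.003,"rx": 0,"ry": 0,"rz": 0.05,"jaw": 0},
    {"dx": 0,"dy": 0,"dz": -0.006,"rx": 0,"ry": 0,"rz": 0.09,"jaw": 0},
    {"dx": 0,"dy": 0,"dz": -0.01,"rx": 0,"ry": 0,"rz": 0.05,"jaw": 0},
    {"dx": 0,"dy": 0,"dz": -0.015,"rx": 0,"ry": 0,"rz": 0,"jaw": 0},
    {"dx": 0,"dy": 0,"dz": -0.02,"rx": 0,"ry": 0,"rz": -0.05,"jaw": 0}
  ]
}}

```text
time_s: 4.18
tool_pos: [0.5158, -0.1278, 0.0642]
eef_rot: [0.999, 0.042, -0.001, -0.001]
wrist_force: [0.4, -0.7, -10.8]
grip_width: 0.0502
```

```bash
python3 - <<'E'
from h import *
from plant import env
np.set_printoptions(precision=4,suppress=True)
plan(env,.5176,-.1284,.0623,-1.4)
s=env.observe();print(s["wrist_torque"])
E
```

```text
t 4.18 left 0.0027 m tcp [ 0.5158 -0.1278  0.0642] yaw 4.9 tilt [-0.0025  0.0017] w 0.0502 F [  0.4  -0.7 -10.8]
d [0.0086 0.0038 0.0097] r [-0.0008  0.0012  0.0523]
[-0.0743 -0.0497 -0.2842]
```

Emit:
{"method": "play_rows", "body": {
  "rows": [
    {"dx": 0.004,"dy": 0.002,"dz": -0.001,"rx": 0,"ry": 0,"rz": -0.043,"jaw": 0},
    {"dx": 0.006,"dy": 0.003,"dz": -0.003,"rx": 0,"ry": 0,"rz": 0.01,"jaw": 0},
    {"dx": 0.008,"dy": 0.004,"dz": -0.006,"rx": 0,"ry": 0,"rz": 0.06,"jaw": 0},
    {"dx": 0.008,"dy": 0.004,"dz": -0.009,"rx": 0,"ry": 0,"rz": 0.11,"jaw": 0},
    {"dx": 0.008,"dy": 0.004,"dz": -0.012,"rx": 0,"ry": 0,"rz": 0.14,"jaw": 0}
  ]
}}

```text
time_s: 4.6
tool_pos: [0.5164, -0.1282, 0.065]
eef_rot: [0.994, -0.106, -0.002, -0.001]
wrist_force: [2.2, -0.3, -9.2]
grip_width: 0.0502
```

```bash
python3 - <<'E'
from h import *
from plant import env
np.set_printoptions(precision=4,suppress=True)
plan(env,.5176,-.1284,.0623,-1.4)
s=env.observe();print(s["wrist_torque"])
E
```

```text
t 4.60 left 0.0029 m tcp [ 0.5164 -0.1282  0.065 ] yaw -12.2 tilt [-0.0043  0.0022] w 0.0502 F [ 2.2 -0.3 -9.2]
d [ 0.0059 -0.0001  0.0133] r [-0.0008  0.0022 -0.0899]
[-0.0723 -0.4002  0.2036]
```

Emit:
{"method": "play_rows", "body": {
  "rows": [
    {"dx": 0.004,"dy": 0,"dz": -0.002,"rx": 0,"ry": 0,"rz": -0.05,"jaw": 0},
    {"dx": 0.006,"dy": 0,"dz": -0.005,"rx": 0,"ry": 0,"rz": -0.1,"jaw": 0},
    {"dx": 0.006,"dy": 0,"dz": -0.008,"rx": 0,"ry": 0,"rz": -0.15,"jaw": 0},
    {"dx": 0.006,"dy": 0,"dz": -0.011,"rx": 0,"ry": 0,"rz": -0.18,"jaw": 0},
    {"dx": 0.006,"dy": 0,"dz": -0.014,"rx": 0,"ry": 0,"rz": -0.13,"jaw": 0}
  ]
}}

```text
time_s: 5.02
tool_pos: [0.5163, -0.128, 0.066]
eef_rot: [0.999, 0.031, -0.003, -0.002]
wrist_force: [0.4, -1.0, -8.5]
grip_width: 0.0499
```

```bash
python3 - <<'E'
from h import *
from plant import env
np.set_printoptions(precision=4,suppress=True)
plan(env,.5176,-.1284,.0623,-1.4)
s=env.observe();d=env.read_camera("wrist")
crop(d["image"],130,130,390,330,3,"pics/w5.png",1.5)
d=env.read_camera("scene");np.savez("pics/scene5.npz",**d)
crop(d["image"],130,120,280,220,5,"pics/s5.png",1.5)
E
```

```text
t 5.02 left 0.0040 m tcp [ 0.5163 -0.128   0.066 ] yaw 3.6 tilt [-0.0067  0.0029] w 0.0499 F [ 0.4 -1.  -8.5]
d [0.0064 0.0022 0.0187] r [-0.0014  0.0032  0.0417]
```

View pics/w5.png

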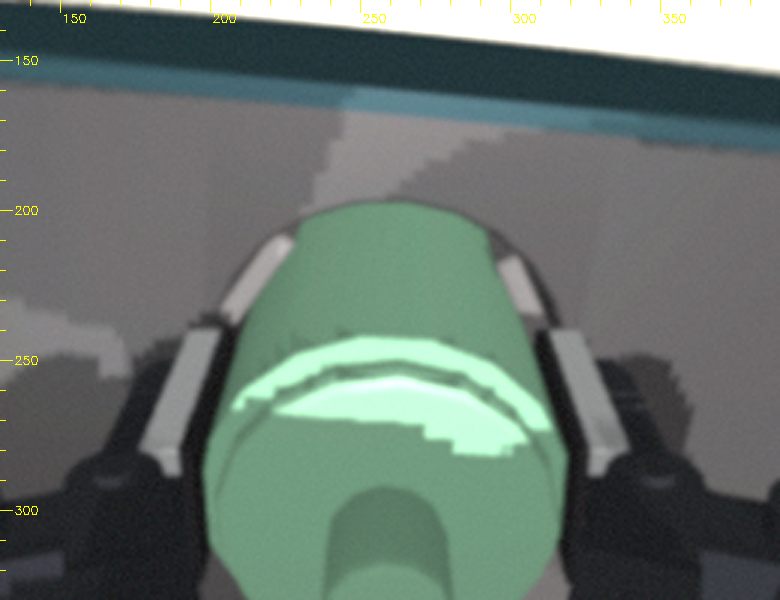

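View pics/s5.png

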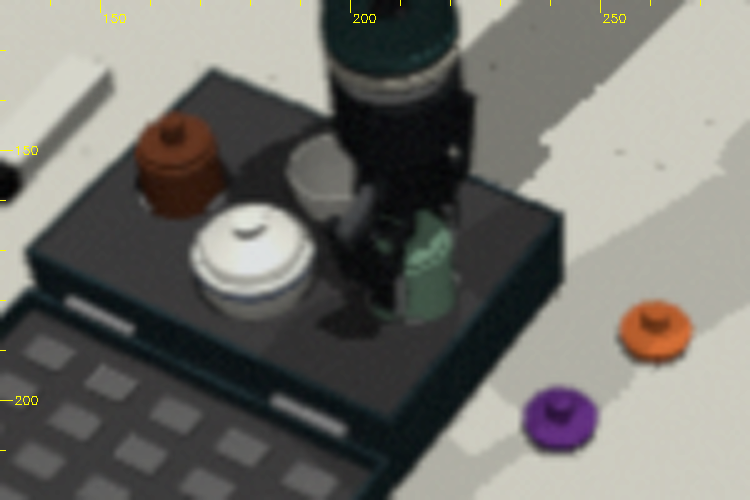

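Emit:
{"method": "play_rows", "body": {
  "rows": [
    {"dx": 0.004,"dy": 0.001,"dz": -0.004,"rx": -0.0005,"ry": 0.002,"rz": 0.05,"jaw": 0},
    {"dx": 0.006,"dy": 0.001,"dz": -0.008,"rx": -0.001,"ry": 0.003,"rz": 0.1,"jaw": 0},
    {"dx": 0.006,"dy": 0.001,"dz": -0.013,"rx": -0.001,"ry": 0.003,"rz": 0.13,"jaw": 0},
    {"dx": 0.006,"dy": 0.001,"dz": -0.018,"rx": -0.001,"ry": 0.003,"rz": 0.08,"jaw": 0},
    {"dx": 0.006,"dy": 0.001,"dz": -0.023,"rx": -0.001,"ry": 0.003,"rz": 0.03,"jaw": 0}
  ]
}}

```text
time_s: 5.53
tool_pos: [0.5161, -0.1276, 0.069]
eef_rot: [1.0, 0.001, -0.002, -0.001]
wrist_force: [0.3, -1.3, -10.5]
grip_width: 0.0497
```

```bash
cat > p.py <<'E'
from h import *
from plant import env
np.set_printoptions(precision=4,suppress=True)
plan(env,.5176,-.1284,.0623,-1.4)
E
python3 p.py
```

```text
t 5.53 left 0.0069 m tcp [ 0.5161 -0.1276  0.069 ] yaw 0.1 tilt [-0.0032  0.0025] w 0.0497 F [  0.3  -1.3 -10.5]
d [0.0076 0.0043 0.0336] r [-0.0012  0.0016  0.0124]
```

Emit:
{"method": "play_rows", "body": {
  "rows": [
    {"dx": 0.004,"dy": 0.002,"dz": -0.003,"rx": -0.0005,"ry": 0.001,"rz": -0.05,"jaw": 0},
    {"dx": 0.006,"dy": 0.003,"dz": -0.007,"rx": -0.001,"ry": 0.002,"rz": -0.09,"jaw": 0},
    {"dx": 0.006,"dy": 0.003,"dz": -0.011,"rx": -0.001,"ry": 0.002,"rz": -0.04,"jaw": 0},
    {"dx": 0.006,"dy": 0.003,"dz": -0.016,"rx": -0.001,"ry": 0.002,"rz": 0.015,"jaw": 0},
    {"dx": 0.006,"dy": 0.003,"dz": -0.021,"rx": -0.001,"ry": 0.002,"rz": 0.07,"jaw": 0}
  ]
}}

```text
time_s: 5.95
tool_pos: [0.5161, -0.1278, 0.0716]
eef_rot: [0.997, -0.074, -0.001, -0.0]
wrist_force: [0.7, 0.4, -10.3]
grip_width: 0.05
```

```bash
python3 p.py
```

```text
t 5.95 left 0.0095 m tcp [ 0.5161 -0.1278  0.0716] yaw -8.5 tilt [-0.0014  0.0007] w 0.0500 F [  0.7   0.4 -10.3]
d [0.0078 0.0019 0.0466] r [-0.0003  0.0007 -0.0589]
```

Emit:
{"method": "play_rows", "body": {
  "rows": [
    {"dx": 0.004,"dy": 0.001,"dz": -0.003,"rx": 0,"ry": 0.0005,"rz": 0.035,"jaw": 0},
    {"dx": 0.006,"dy": 0.001,"dz": -0.007,"rx": 0,"ry": 0.001,"rz": -0.02,"jaw": 0},
    {"dx": 0.006,"dy": 0.001,"dz": -0.012,"rx": 0,"ry": 0.001,"rz": -0.075,"jaw": 0},
    {"dx": 0.006,"dy": 0.001,"dz": -0.017,"rx": 0,"ry": 0.001,"rz": -0.13,"jaw": 0},
    {"dx": 0.006,"dy": 0.001,"dz": -0.022,"rx": 0,"ry": 0.001,"rz": -0.16,"jaw": 0}
  ]
}}

```text
time_s: 6.37
tool_pos: [0.5158, -0.1276, 0.0741]
eef_rot: [0.995, 0.097, -0.001, -0.001]
wrist_force: [0.9, -0.2, -12.1]
grip_width: 0.05
```

```bash
python3 p.py
```

```text
t 6.37 left 0.0120 m tcp [ 0.5158 -0.1276  0.0741] yaw 11.1 tilt [-0.002   0.0021] w 0.0500 F [  0.9  -0.2 -12.1]
d [0.0082 0.0058 0.0591] r [-0.0011  0.0009  0.1046]
```

Emit:
{"method": "play_rows", "body": {
  "rows": [
    {"dx": 0.004,"dy": 0.002,"dz": 0,"rx": 0,"ry": 0.0005,"rz": 0.055,"jaw": 0},
    {"dx": 0.006,"dy": 0.003,"dz": -0.004,"rx": 0,"ry": 0.001,"rz": 0.11,"jaw": 0},
    {"dx": 0.006,"dy": 0.003,"dz": -0.009,"rx": 0,"ry": 0.001,"rz": 0.165,"jaw": 0},
    {"dx": 0.006,"dy": 0.003,"dz": -0.013,"rx": 0,"ry": 0.001,"rz": 0.2,"jaw": 0},
    {"dx": 0.006,"dy": 0.003,"dz": -0.016,"rx": 0,"ry": 0.001,"rz": 0.15,"jaw": 0}
  ]
}}

```text
time_s: 6.78
tool_pos: [0.5161, -0.1275, 0.076]
eef_rot: [0.998, -0.061, -0.001, -0.002]
wrist_force: [0.9, 0.2, -8.8]
grip_width: 0.05
```

```bash
python3 p.py
```

```text
t 6.78 left 0.0138 m tcp [ 0.5161 -0.1275  0.076 ] yaw -7.0 tilt [-0.0017  0.0032] w 0.0500 F [ 0.9  0.2 -8.8]
d [0.008  0.0038 0.0682] r [-0.0015  0.0009 -0.0464]
```

Emit:
{"method": "play_rows", "body": {
  "rows": [
    {"dx": 0.006,"dy": 0.003,"dz": -0.004,"rx": -0.001,"ry": 0.001,"rz": -0.055,"jaw": 0},
    {"dx": 0.006,"dy": 0.003,"dz": -0.009,"rx": -0.001,"ry": 0.001,"rz": -0.11,"jaw": 0},
    {"dx": 0.006,"dy": 0.003,"dz": -0.014,"rx": -0.001,"ry": 0.001,"rz": -0.14,"jaw": 0},
    {"dx": 0.006,"dy": 0.003,"dz": -0.018,"rx": -0.001,"ry": 0.001,"rz": -0.09,"jaw": 0},
    {"dx": 0.006,"dy": 0.003,"dz": -0.023,"rx": -0.001,"ry": 0.001,"rz": -0.035,"jaw": 0}
  ]
}}

```text
time_s: 7.2
tool_pos: [0.516, -0.1279, 0.0788]
eef_rot: [1.0, -0.025, -0.001, -0.001]
wrist_force: [1.5, -0.2, -10.5]
grip_width: 0.0498
```

```bash
python3 p.py
```

```text
t 7.20 left 0.0166 m tcp [ 0.516  -0.1279  0.0788] yaw -2.9 tilt [-0.0021  0.0016] w 0.0498 F [  1.5  -0.2 -10.5]
d [0.0082 0.0024 0.0824] r [-0.0007  0.001  -0.0123]
```

```bash
python3 - <<'E'
from h import *
from plant import env
d=env.read_camera("scene");np.savez("pics/scene6.npz",**d)
a=load("pics/scene0.npz")["image"]
c=np.vstack([cv2.resize(x[120:270,85:285],None,fx=2.9,fy=1.95) for x in (a,d["image"])])
cv2.imwrite("pics/s6.png",np.clip(c*1.5,0,255).astype(np.uint8))
# corner brown/gaiwan region shift
g=lambda x:cv2.cvtColor(x,cv2.COLOR_BGR2GRAY).astype(np.float32)
for (x0,y0,x1,y1) in [(90,180,200,260),(215,165,250,215),(120,130,190,185),(180,200,220,225)]:
    print(cv2.phaseCorrelate(g(a[y0:y1,x0:x1]),g(d["image"][y0:y1,x0:x1])))
E
python3 p.py
```

```text
((0.0018538401248875402, -0.02914712408042419), 1.004445241491)
((0.045755286993610866, -0.05341482037179901), 0.9509403885735406)
((-0.08078418273332488, -0.01668781663172325), 0.9820809975818351)
((-0.22186882548511377, 0.4350764573574981), 0.9237768530845643)
t 7.25 left 0.0170 m tcp [ 0.5162 -0.1278  0.0792] yaw -3.3 tilt [-0.0017  0.0018] w 0.0498 F [ 0.5  0.7 -6.5]
d [0.0071 0.0025 0.0845] r [-0.0008  0.0008 -0.0156]
```

View pics/s6.png

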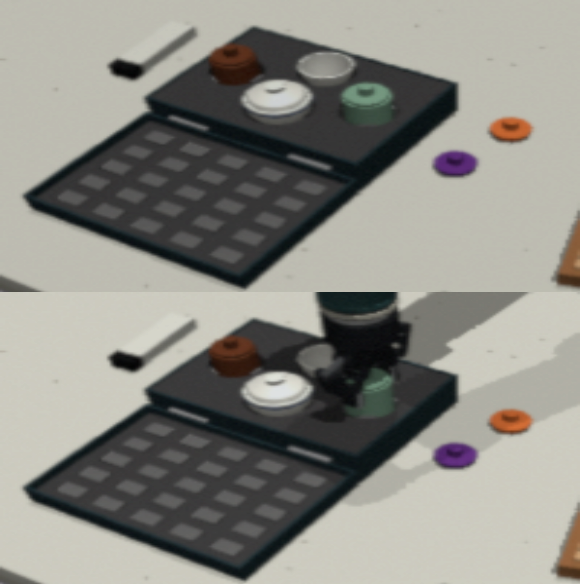

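Emit:
{"method": "play_rows", "body": {
  "rows": [
    {"dx": 0.006,"dy": 0.002,"dz": -0.006,"rx": -0.001,"ry": 0.001,"rz": -0.055,"jaw": 0},
    {"dx": 0.006,"dy": 0.002,"dz": -0.012,"rx": -0.001,"ry": 0.001,"rz": -0.11,"jaw": 0},
    {"dx": 0.006,"dy": 0.002,"dz": -0.016,"rx": -0.001,"ry": 0.001,"rz": -0.06,"jaw": 0},
    {"dx": 0.006,"dy": 0.002,"dz": -0.021,"rx": -0.001,"ry": 0.001,"rz": -0.005,"jaw": 0},
    {"dx": 0.006,"dy": 0.002,"dz": -0.026,"rx": -0.001,"ry": 0.001,"rz": 0.05,"jaw": 0}
  ]
}}

```text
time_s: 7.67
tool_pos: [0.5164, -0.1279, 0.083]
eef_rot: [0.997, -0.081, -0.001, -0.0]
wrist_force: [2.0, -0.9, -10.3]
grip_width: 0.0501
```

```bash
python3 p.py
```

```text
t 7.67 left 0.0207 m tcp [ 0.5164 -0.1279  0.083 ] yaw -9.3 tilt [-0.0018  0.0002] w 0.0501 F [  2.   -0.9 -10.3]
d [0.0065 0.0013 0.1034] r [-0.      0.0009 -0.0658]
```

Emit:
{"method": "play_rows", "body": {
  "rows": [
    {"dx": 0.006,"dy": 0.002,"dz": -0.003,"rx": 0,"ry": 0.001,"rz": 0.03,"jaw": 0},
    {"dx": 0.006,"dy": 0.002,"dz": -0.008,"rx": 0,"ry": 0.001,"rz": -0.025,"jaw": 0},
    {"dx": 0.006,"dy": 0.002,"dz": -0.013,"rx": 0,"ry": 0.001,"rz": -0.08,"jaw": 0},
    {"dx": 0.006,"dy": 0.002,"dz": -0.018,"rx": 0,"ry": 0.001,"rz": -0.135,"jaw": 0},
    {"dx": 0.006,"dy": 0.002,"dz": -0.021,"rx": 0,"ry": 0.001,"rz": -0.165,"jaw": 0}
  ]
}}

```text
time_s: 8.08
tool_pos: [0.5164, -0.1281, 0.086]
eef_rot: [0.995, 0.096, -0.001, -0.001]
wrist_force: [-0.7, -0.1, -9.2]
grip_width: 0.0501
```

```bash
python3 p.py
```

```text
t 8.08 left 0.0237 m tcp [ 0.5164 -0.1281  0.086 ] yaw 11.0 tilt [-0.002   0.0012] w 0.0501 F [-0.7 -0.1 -9.2]
d [0.0059 0.0028 0.1185] r [-0.0006  0.0009  0.1036]
```

Emit:
{"method": "play_rows", "body": {
  "rows": [
    {"dx": 0.004,"dy": 0.002,"dz": -0.001,"rx": 0,"ry": 0.0005,"rz": 0.055,"jaw": 0},
    {"dx": 0.006,"dy": 0.003,"dz": -0.006,"rx": 0,"ry": 0.001,"rz": 0.11,"jaw": 0},
    {"dx": 0.006,"dy": 0.003,"dz": -0.011,"rx": 0,"ry": 0.001,"rz": 0.165,"jaw": 0},
    {"dx": 0.006,"dy": 0.003,"dz": -0.015,"rx": 0,"ry": 0.001,"rz": 0.19,"jaw": 0},
    {"dx": 0.006,"dy": 0.003,"dz": -0.018,"rx": 0,"ry": 0.001,"rz": 0.14,"jaw": 0}
  ]
}}

```text
time_s: 8.5
tool_pos: [0.5166, -0.128, 0.0884]
eef_rot: [0.999, -0.05, -0.001, -0.001]
wrist_force: [0.2, 0.1, -9.0]
grip_width: 0.05
```

```bash
python3 p.py
```

```text
t 8.50 left 0.0261 m tcp [ 0.5166 -0.128   0.0884] yaw -5.7 tilt [-0.002   0.0024] w 0.0500 F [ 0.2  0.1 -9. ]
d [0.0053 0.0018 0.1304] r [-0.0011  0.001  -0.0357]
```

Raised 26 mm with steady force; continuing.

Emit:
{"method": "play_rows", "body": {
  "rows": [
    {"dx": 0.004,"dy": 0.001,"dz": -0.005,"rx": -0.0005,"ry": 0.001,"rz": -0.055,"jaw": 0},
    {"dx": 0.004,"dy": 0.001,"dz": -0.01,"rx": -0.0005,"ry": 0.001,"rz": -0.11,"jaw": 0},
    {"dx": 0.004,"dy": 0.001,"dz": -0.015,"rx": -0.0005,"ry": 0.001,"rz": -0.13,"jaw": 0},
    {"dx": 0.004,"dy": 0.001,"dz": -0.02,"rx": -0.0005,"ry": 0.001,"rz": -0.08,"jaw": 0},
    {"dx": 0.004,"dy": 0.001,"dz": -0.025,"rx": -0.0005,"ry": 0.001,"rz": -0.025,"jaw": 0}
  ]
}}

```text
time_s: 8.92
tool_pos: [0.5162, -0.1279, 0.0917]
eef_rot: [1.0, -0.023, -0.001, -0.001]
wrist_force: [1.4, -0.4, -10.6]
grip_width: 0.05
```

```bash
python3 p.py
```

```text
t 8.92 left 0.0295 m tcp [ 0.5162 -0.1279  0.0917] yaw -2.7 tilt [-0.0022  0.002 ] w 0.0500 F [  1.4  -0.4 -10.6]
d [0.0073 0.0026 0.1472] r [-0.0009  0.0011 -0.0107]
```

Emit:
{"method": "play_rows", "body": {
  "rows": [
    {"dx": 0.004,"dy": 0.001,"dz": -0.005,"rx": 0,"ry": 0.001,"rz": 0.055,"jaw": 0},
    {"dx": 0.004,"dy": 0.001,"dz": -0.01,"rx": 0,"ry": 0.001,"rz": 0.08,"jaw": 0},
    {"dx": 0.004,"dy": 0.001,"dz": -0.015,"rx": 0,"ry": 0.001,"rz": 0.03,"jaw": 0},
    {"dx": 0.004,"dy": 0.001,"dz": -0.02,"rx": 0,"ry": 0.001,"rz": -0.025,"jaw": 0},
    {"dx": 0.004,"dy": 0.001,"dz": -0.025,"rx": 0,"ry": 0.001,"rz": -0.08,"jaw": 0}
  ]
}}

```text
time_s: 9.33
tool_pos: [0.5158, -0.1277, 0.0952]
eef_rot: [0.998, 0.065, -0.001, -0.002]
wrist_force: [0.9, -0.8, -9.0]
grip_width: 0.0499
```

```bash
python3 p.py
```

```text
t 9.33 left 0.0330 m tcp [ 0.5158 -0.1277  0.0952] yaw 7.5 tilt [-0.0026  0.0032] w 0.0499 F [ 0.9 -0.8 -9. ]
d [0.0088 0.0054 0.1646] r [-0.0016  0.0012  0.0739]
```

Emit:
{"method": "play_rows", "body": {
  "rows": [
    {"dx": 0.006,"dy": 0.003,"dz": -0.003,"rx": -0.001,"ry": 0.001,"rz": -0.02,"jaw": 0},
    {"dx": 0.008,"dy": 0.004,"dz": -0.008,"rx": -0.001,"ry": 0.001,"rz": 0.035,"jaw": 0},
    {"dx": 0.008,"dy": 0.004,"dz": -0.013,"rx": -0.001,"ry": 0.001,"rz": 0.09,"jaw": 0},
    {"dx": 0.008,"dy": 0.004,"dz": -0.018,"rx": -0.001,"ry": 0.001,"rz": 0.145,"jaw": 0},
    {"dx": 0.008,"dy": 0.004,"dz": -0.022,"rx": -0.001,"ry": 0.001,"rz": 0.165,"jaw": 0}
  ]
}}

```text
time_s: 9.75
tool_pos: [0.5166, -0.1279, 0.0982]
eef_rot: [0.994, -0.108, -0.001, -0.001]
wrist_force: [2.2, 0.1, -11.8]
grip_width: 0.0503
```

```bash
python3 p.py
```

```text
t 9.75 left 0.0359 m tcp [ 0.5166 -0.1279  0.0982] yaw -12.4 tilt [-0.0024  0.0018] w 0.0503 F [  2.2   0.1 -11.8]
d [0.0061 0.0014 0.1796] r [-0.0007  0.0012 -0.0916]
```

Emit:
{"method": "play_rows", "body": {
  "rows": [
    {"dx": 0.003,"dy": 0.001,"dz": -0.003,"rx": 0,"ry": 0.001,"rz": -0.055,"jaw": 0},
    {"dx": 0.003,"dy": 0.001,"dz": -0.008,"rx": 0,"ry": 0.001,"rz": -0.11,"jaw": 0},
    {"dx": 0.003,"dy": 0.001,"dz": -0.013,"rx": 0,"ry": 0.001,"rz": -0.165,"jaw": 0},
    {"dx": 0.003,"dy": 0.001,"dz": -0.017,"rx": 0,"ry": 0.001,"rz": -0.19,"jaw": 0},
    {"dx": 0.003,"dy": 0.001,"dz": -0.021,"rx": 0,"ry": 0.001,"rz": -0.14,"jaw": 0}
  ]
}}

```text
time_s: 10.17
tool_pos: [0.516, -0.1279, 0.1009]
eef_rot: [0.999, 0.042, -0.001, -0.001]
wrist_force: [1.4, -0.4, -9.7]
grip_width: 0.0498
```

```bash
python3 p.py
```

```text
t 10.17 left 0.0387 m tcp [ 0.516  -0.1279  0.1009] yaw 4.8 tilt [-0.0025  0.0022] w 0.0498 F [ 1.4 -0.4 -9.7]
d [0.0081 0.0035 0.1932] r [-0.0011  0.0011  0.0518]
```

Emit:
{"method": "play_rows", "body": {
  "rows": [
    {"dx": 0.006,"dy": 0.003,"dz": -0.004,"rx": -0.001,"ry": 0.001,"rz": 0.055,"jaw": 0},
    {"dx": 0.008,"dy": 0.003,"dz": -0.009,"rx": -0.001,"ry": 0.001,"rz": 0.11,"jaw": 0},
    {"dx": 0.008,"dy": 0.003,"dz": -0.014,"rx": -0.001,"ry": 0.001,"rz": 0.135,"jaw": 0},
    {"dx": 0.008,"dy": 0.003,"dz": -0.019,"rx": -0.001,"ry": 0.001,"rz": 0.085,"jaw": 0},
    {"dx": 0.008,"dy": 0.003,"dz": -0.024,"rx": -0.001,"ry": 0.001,"rz": 0.03,"jaw": 0}
  ]
}}

```text
time_s: 10.58
tool_pos: [0.5176, -0.1284, 0.1056]
eef_rot: [1.0, 0.015, -0.0, -0.0]
wrist_force: [-0.9, -0.1, -2.5]
grip_width: 0.0493
```

```bash
python3 p.py
```

```text
t 10.58 left 0.0433 m tcp [ 0.5176 -0.1284  0.1056] yaw 1.7 tilt [-0.0004  0.0003] w 0.0493 F [-0.9 -0.1 -2.5]
d [-0.0001  0.0002  0.2164] r [-0.0002  0.0002  0.0262]
```

Emit:
{"method": "play_rows", "body": {
  "rows": [
    {"dx": 0.004,"dy": 0.001,"dz": -0.005,"rx": 0,"ry": 0.001,"rz": -0.055,"jaw": 0},
    {"dx": 0.004,"dy": 0.001,"dz": -0.01,"rx": 0,"ry": 0.001,"rz": -0.08,"jaw": 0},
    {"dx": 0.004,"dy": 0.001,"dz": -0.015,"rx": 0,"ry": 0.001,"rz": -0.03,"jaw": 0},
    {"dx": 0.004,"dy": 0.001,"dz": -0.02,"rx": 0,"ry": 0.001,"rz": 0.025,"jaw": 0},
    {"dx": 0.004,"dy": 0.001,"dz": -0.025,"rx": 0,"ry": 0.001,"rz": 0.08,"jaw": 0}
  ]
}}

```text
time_s: 11.0
tool_pos: [0.5188, -0.1286, 0.111]
eef_rot: [0.998, -0.069, 0.001, -0.0]
wrist_force: [0.5, -0.4, -2.6]
grip_width: 0.05
```

```bash
python3 p.py
```

```text
t 11.00 left 0.0487 m tcp [ 0.5188 -0.1286  0.111 ] yaw -7.9 tilt [0.0025 0.0002] w 0.0500 F [ 0.5 -0.4 -2.6]
d [-0.0065 -0.0002  0.2432] r [-0.0002 -0.0012 -0.0544]
```

Emit:
{"method": "play_rows", "body": {
  "rows": [
    {"dx": 0,"dy": 0,"dz": -0.1,"rx": 0,"ry": -0.001,"rz": 0,"jaw": 0},
    {"dx": 0,"dy": 0,"dz": -0.22,"rx": 0,"ry": -0.001,"rz": 0,"jaw": 0},
    {"dx": 0,"dy": 0,"dz": -0.35,"rx": 0,"ry": -0.001,"rz": 0,"jaw": 0},
    {"dx": 0,"dy": 0,"dz": -0.44,"rx": 0,"ry": -0.001,"rz": 0,"jaw": 0},
    {"dx": 0,"dy": 0,"dz": -0.45,"rx": 0,"ry": -0.001,"rz": 0,"jaw": 0}
  ]
}}

```text
time_s: 11.42
tool_pos: [0.5216, -0.1295, 0.206]
eef_rot: [0.998, -0.067, 0.004, 0.001]
wrist_force: [0.7, -0.7, -1.9]
grip_width: 0.0499
```

```bash
python3 - <<'E'
from h import *
from plant import env
np.set_printoptions(precision=4,suppress=True)
s=load("pics/scene0.npz")
t=at_z(s,[[295.5,190.75],[352.75,202.5],[342.5,274.25],[277.5,260.75]],.03);print("tray",t,t.mean(0))
print([np.linalg.norm(t[i]-t[i-1]).round(4) for i in range(4)])
c=at_z(s,[[172.5,134],[242,163]],.064);print(c)
print("saucer rim ellipse ctr",at_z(s,[[311.1,243.2]],.046)); print(by_depth(s,[[311,245]]))
plan(env,.4483,.205,.2,-8)
d=env.read_camera("scene");cv2.imwrite("pics/s7.png",np.clip(d["image"]*1.4,0,255).astype(np.uint8))
E
```

```text
tray [[0.4166 0.1086 0.03  ]
 [0.3741 0.282  0.03  ]
 [0.623  0.3426 0.03  ]
 [0.6686 0.1712 0.03  ]] [0.5206 0.2261 0.03  ]
[np.float64(0.2596), np.float64(0.1785), np.float64(0.2562), np.float64(0.1774)]
[[ 0.4161 -0.3525  0.064 ]
 [ 0.4218 -0.0784  0.064 ]]
saucer rim ellipse ctr [[0.5829 0.2311 0.046 ]]
[[0.5812 0.2316 0.0351]]
t 11.42 left 0.3425 m tcp [ 0.5216 -0.1295  0.206 ] yaw -7.7 tilt [ 0.0089 -0.002 ] w 0.0499 F [ 0.7 -0.7 -1.9]
d [-0.3432 -0.9392  0.0137] r [ 0.0004 -0.0043  0.0024]
```

View pics/s7.png

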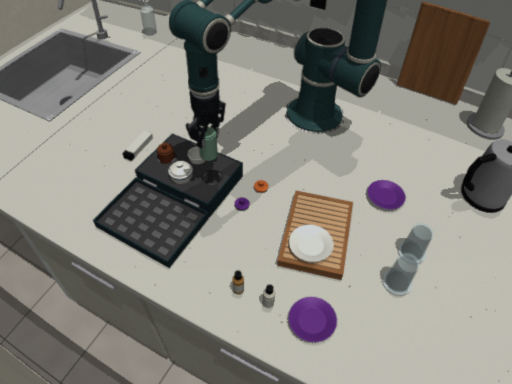

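Emit:
{"method": "play_rows", "body": {
  "rows": [
    {"dx": -0.03,"dy": -0.1,"dz": 0,"rx": 0,"ry": -0.004,"rz": -0.02,"jaw": 0},
    {"dx": -0.08,"dy": -0.23,"dz": 0,"rx": 0,"ry": -0.004,"rz": -0.04,"jaw": 0},
    {"dx": -0.13,"dy": -0.37,"dz": 0,"rx": 0,"ry": -0.004,"rz": -0.06,"jaw": 0},
    {"dx": -0.18,"dy": -0.51,"dz": 0,"rx": 0,"ry": -0.004,"rz": -0.08,"jaw": 0},
    {"dx": -0.23,"dy": -0.65,"dz": 0,"rx": 0,"ry": -0.004,"rz": -0.1,"jaw": 0}
  ]
}}

```text
time_s: 11.88
tool_pos: [0.4911, 0.0069, 0.2017]
eef_rot: [0.999, 0.039, -0.002, 0.0]
wrist_force: [0.6, 1.4, -1.3]
grip_width: 0.0497
```

```bash
python3 - <<'E'
from h import *
from plant import env
plan(env,.4545,.210,.2,13.7)
E
```

```text
t 11.88 left 0.2064 m tcp [0.4911 0.0069 0.2017] yaw 4.5 tilt [-0.0047 -0.0008] w 0.0497 F [ 0.6  1.4 -1.3]
d [-0.1001 -0.9949  0.0081] r [ 0.      0.0023 -0.077 ]
```

Emit:
{"method": "play_rows", "body": {
  "rows": [
    {"dx": -0.015,"dy": -0.16,"dz": 0,"rx": 0,"ry": 0.001,"rz": -0.02,"jaw": 0},
    {"dx": -0.03,"dy": -0.32,"dz": 0,"rx": 0,"ry": 0.001,"rz": -0.04,"jaw": 0},
    {"dx": -0.05,"dy": -0.48,"dz": 0,"rx": 0,"ry": 0.001,"rz": -0.06,"jaw": 0},
    {"dx": -0.065,"dy": -0.64,"dz": 0,"rx": 0,"ry": 0.001,"rz": -0.077,"jaw": 0},
    {"dx": -0.08,"dy": -0.8,"dz": 0,"rx": 0,"ry": 0.001,"rz": -0.077,"jaw": 0}
  ]
}}

```text
time_s: 12.3
tool_pos: [0.461, 0.1662, 0.1997]
eef_rot: [0.993, 0.121, -0.003, 0.0]
wrist_force: [0.6, 0.2, -2.1]
grip_width: 0.0496
```

```bash
python3 - <<'E'
from h import *
from plant import env
plan(env,.4545,.210,.15,13.7)
E
```

```text
t 12.30 left 0.0665 m tcp [0.461  0.1662 0.1997] yaw 13.9 tilt [-0.0051 -0.0013] w 0.0496 F [ 0.6  0.2 -2.1]
d [ 0.0224 -0.2202  0.2482] r [0.     0.0025 0.0018]
```

Emit:
{"method": "play_rows", "body": {
  "rows": [
    {"dx": 0.006,"dy": -0.08,"dz": 0.03,"rx": 0,"ry": 0.001,"rz": 0.001,"jaw": 0},
    {"dx": 0.014,"dy": -0.15,"dz": 0.08,"rx": 0,"ry": 0.002,"rz": 0.001,"jaw": 0},
    {"dx": 0.02,"dy": -0.21,"dz": 0.16,"rx": 0,"ry": 0.002,"rz": 0.001,"jaw": 0},
    {"dx": 0.022,"dy": -0.22,"dz": 0.24,"rx": 0,"ry": 0.002,"rz": 0.001,"jaw": 0},
    {"dx": 0.022,"dy": -0.22,"dz": 0.32,"rx": 0,"ry": 0.002,"rz": 0.001,"jaw": 0}
  ]
}}

```text
time_s: 12.72
tool_pos: [0.4529, 0.2106, 0.1332]
eef_rot: [0.993, 0.122, -0.002, 0.0]
wrist_force: [0.4, 0.2, -1.9]
grip_width: 0.0497
```

```bash
python3 - <<'E'
from h import *
from plant import env
plan(env,.4545,.210,.10,13.7)
E
```

```text
t 12.72 left 0.0333 m tcp [0.4529 0.2106 0.1332] yaw 14.0 tilt [-0.0031 -0.0008] w 0.0497 F [ 0.4  0.2 -1.9]
d [0.0073 0.0048 0.166 ] r [0.     0.0015 0.0028]
```

Emit:
{"method": "play_rows", "body": {
  "rows": [
    {"dx": 0.007,"dy": 0.005,"dz": 0.06,"rx": 0,"ry": 0.001,"rz": 0.002,"jaw": 0},
    {"dx": 0.007,"dy": 0.005,"dz": 0.11,"rx": 0,"ry": 0.001,"rz": 0.002,"jaw": 0},
    {"dx": 0.007,"dy": 0.005,"dz": 0.15,"rx": 0,"ry": 0.001,"rz": 0.002,"jaw": 0},
    {"dx": 0.007,"dy": 0.005,"dz": 0.17,"rx": 0,"ry": 0.001,"rz": 0.002,"jaw": 0},
    {"dx": 0.007,"dy": 0.005,"dz": 0.17,"rx": 0,"ry": 0.001,"rz": 0.002,"jaw": 0}
  ]
}}

```text
time_s: 13.13
tool_pos: [0.4536, 0.2095, 0.0979]
eef_rot: [0.993, 0.12, -0.002, 0.0]
wrist_force: [0.3, -0.1, -2.2]
grip_width: 0.0501
```

```bash
python3 - <<'E'
from h import *
from plant import env
plan(env,.4545,.210,.0783,13.7)
d=env.read_camera("scene");np.savez("pics/s8.npz",**d);crop(d["image"],260,140,380,290,4,"pics/s8.png",1.5)
s=env.observe();d=env.read_camera("wrist")
cv2.imwrite("pics/w8.png",np.clip(d["image"]*1.3,0,255).astype(np.uint8))
E
```

```text
t 13.13 left 0.0196 m tcp [0.4536 0.2095 0.0979] yaw 13.8 tilt [-0.0033 -0.0012] w 0.0501 F [ 0.3 -0.1 -2.2]
d [ 0.0053 -0.0015  0.0979] r [0.0002 0.0017 0.0009]
```

View pics/s8.png

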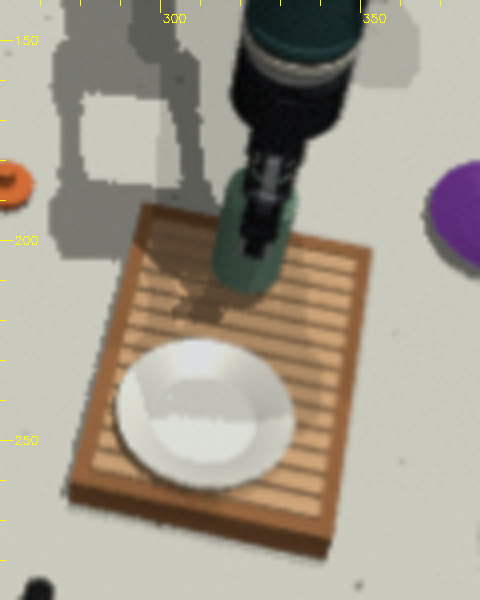

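View pics/w8.png

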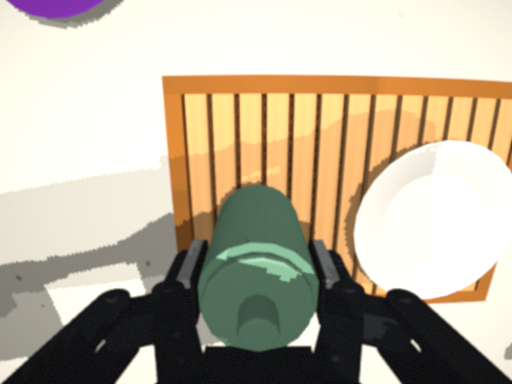

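Emit:
{"method": "play_rows", "body": {
  "rows": [
    {"dx": 0.004,"dy": 0,"dz": 0.03,"rx": 0,"ry": 0.0015,"rz": 0,"jaw": 0},
    {"dx": 0.004,"dy": 0,"dz": 0.055,"rx": 0,"ry": 0.0015,"rz": 0,"jaw": 0},
    {"dx": 0.004,"dy": 0,"dz": 0.075,"rx": 0,"ry": 0.0015,"rz": 0,"jaw": 0},
    {"dx": 0.004,"dy": 0,"dz": 0.085,"rx": 0,"ry": 0.0015,"rz": 0,"jaw": 0},
    {"dx": 0.004,"dy": 0,"dz": 0.085,"rx": 0,"ry": 0.0015,"rz": 0,"jaw": 0}
  ]
}}

```text
time_s: 13.65
tool_pos: [0.4551, 0.2099, 0.0818]
eef_rot: [0.993, 0.12, 0.001, -0.0]
wrist_force: [-0.2, -0.3, -1.4]
grip_width: 0.05
```

```bash
python3 - <<'E'
from h import *
from plant import env
plan(env,.4545,.210,.0783,13.7)
E
```

```text
t 13.65 left 0.0036 m tcp [0.4551 0.2099 0.0818] yaw 13.8 tilt [0.0013 0.0002] w 0.0500 F [-0.2 -0.3 -1.4]
d [-0.0026 -0.0011  0.0176] r [ 0.0001 -0.0006  0.0008]
```

Emit:
{"method": "play_rows", "body": {
  "rows": [
    {"dx": 0,"dy": 0,"dz": 0.005,"rx": 0,"ry": 0,"rz": 0,"jaw": 0},
    {"dx": 0,"dy": 0,"dz": 0.01,"rx": 0,"ry": 0,"rz": 0,"jaw": 0},
    {"dx": 0,"dy": 0,"dz": 0.014,"rx": 0,"ry": 0,"rz": 0,"jaw": 0},
    {"dx": 0,"dy": 0,"dz": 0.014,"rx": 0,"ry": 0,"rz": 0,"jaw": 0}
  ]
}}

```text
time_s: 13.98
tool_pos: [0.455, 0.2099, 0.0789]
eef_rot: [0.993, 0.12, 0.001, 0.0]
wrist_force: [-0.4, -0.3, -2.9]
grip_width: 0.0501
```

```bash
python3 - <<'E'
from h import *
from plant import env
plan(env,.4545,.210,.0783,13.7)
E
```

```text
t 13.98 left 0.0008 m tcp [0.455  0.2099 0.0789] yaw 13.8 tilt [0.0012 0.0001] w 0.0501 F [-0.4 -0.3 -2.9]
d [-0.0023 -0.001   0.0031] r [ 0.0001 -0.0006  0.0008]
```

Emit:
{"method": "play_rows", "body": {
  "rows": [
    {"dx": 0,"dy": 0,"dz": 0.003,"rx": 0,"ry": 0,"rz": 0,"jaw": 0},
    {"dx": 0,"dy": 0,"dz": 0.006,"rx": 0,"ry": 0,"rz": 0,"jaw": 0},
    {"dx": 0,"dy": 0,"dz": 0.006,"rx": 0,"ry": 0,"rz": 0,"jaw": 0}
  ]
}}

```text
time_s: 14.23
tool_pos: [0.4552, 0.21, 0.0783]
eef_rot: [0.993, 0.12, 0.001, -0.0]
wrist_force: [-1.4, -1.5, 2.3]
grip_width: 0.0498
```

Emit:
{"method": "play_rows", "body": {
  "rows": [
    {"dx": 0,"dy": 0,"dz": 0.003,"rx": 0,"ry": 0,"rz": 0,"jaw": 0},
    {"dx": 0,"dy": 0,"dz": 0.006,"rx": 0,"ry": 0,"rz": 0,"jaw": 0},
    {"dx": 0,"dy": 0,"dz": 0.006,"rx": 0,"ry": 0,"rz": 0,"jaw": 0}
  ]
}}

```text
time_s: 14.48
tool_pos: [0.4552, 0.21, 0.0783]
eef_rot: [0.993, 0.12, 0.001, 0.0]
wrist_force: [-4.4, -2.8, 9.5]
grip_width: 0.0503
```

Emit:
{"method": "play_rows", "body": {
  "rows": [
    {"dx": 0,"dy": 0,"dz": 0,"rx": 0,"ry": 0,"rz": 0,"jaw": 0},
    {"dx": 0,"dy": 0,"dz": 0,"rx": 0,"ry": 0,"rz": 0,"jaw": 0.25},
    {"dx": 0,"dy": 0,"dz": 0,"rx": 0,"ry": 0,"rz": 0,"jaw": 0.4},
    {"dx": 0,"dy": 0,"dz": 0,"rx": 0,"ry": 0,"rz": 0,"jaw": 0.6},
    {"dx": 0,"dy": 0,"dz": 0,"rx": 0,"ry": 0,"rz": 0,"jaw": 0.6}
  ]
}}

```text
time_s: 14.9
tool_pos: [0.4554, 0.21, 0.0782]
eef_rot: [0.993, 0.12, 0.001, -0.0]
wrist_force: [0.6, 0.3, -0.8]
grip_width: 0.0685
```

```bash
python3 - <<'E'
from h import *
from plant import env
plan(env,.4551,.210,.16,13.7)
s=env.observe();d=env.read_camera("wrist")
cv2.imwrite("pics/w9.png",np.clip(d["image"]*1.3,0,255).astype(np.uint8))
E
```

```text
t 14.90 left 0.0818 m tcp [0.4554 0.21   0.0782] yaw 13.8 tilt [0.0014 0.0002] w 0.0685 F [ 0.6  0.3 -0.8]
d [-8.00e-04 -1.00e-04 -4.09e-01] r [ 0.0001 -0.0007  0.0008]
```

View pics/w9.png

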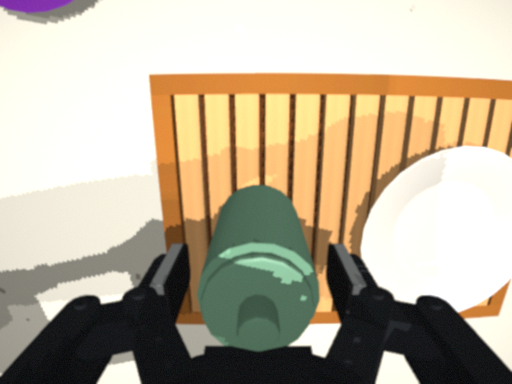

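Emit:
{"method": "play_rows", "body": {
  "rows": [
    {"dx": 0,"dy": 0,"dz": -0.08,"rx": 0,"ry": -0.0005,"rz": 0,"jaw": 0.6},
    {"dx": 0,"dy": 0,"dz": -0.2,"rx": 0,"ry": -0.0005,"rz": 0,"jaw": 0.6},
    {"dx": 0,"dy": 0,"dz": -0.33,"rx": 0,"ry": -0.0005,"rz": 0,"jaw": 0.6},
    {"dx": 0,"dy": 0,"dz": -0.41,"rx": 0,"ry": -0.0005,"rz": 0,"jaw": 0.6},
    {"dx": 0,"dy": 0,"dz": -0.41,"rx": 0,"ry": -0.0005,"rz": 0,"jaw": 0.6}
  ]
}}

```text
time_s: 15.37
tool_pos: [0.4583, 0.2113, 0.1646]
eef_rot: [0.993, 0.12, 0.004, -0.001]
wrist_force: [0.8, 0.6, 0.7]
grip_width: 0.0685
```

Emit:
{"method": "play_rows", "body": {
  "rows": [
    {"dx": 0,"dy": 0,"dz": 0,"rx": 0,"ry": 0,"rz": 0,"jaw": 0},
    {"dx": 0,"dy": 0,"dz": 0,"rx": 0,"ry": 0,"rz": 0,"jaw": 0}
  ]
}}

```text
time_s: 15.53
tool_pos: [0.4584, 0.2113, 0.1645]
eef_rot: [0.993, 0.12, 0.004, -0.001]
wrist_force: [0.3, 0.8, -0.1]
grip_width: 0.0453
```

```bash
python3 - <<'E'
from h import *
from plant import env
plan(env,.4551,.210,.16,13.7)
s=env.observe();d=env.read_camera("wrist")
np.savez("pics/w10.npz",tp=s["tool_pos"],tq=s["eef_rot"],**d)
cv2.imwrite("pics/w10.png",np.clip(d["image"]*1.3,0,255).astype(np.uint8))
plan(env,.4551,.210,.16,13.7)
E
```

```text
t 15.53 left 0.0057 m tcp [0.4584 0.2113 0.1645] yaw 13.8 tilt [0.0084 0.0032] w 0.0453 F [ 0.3  0.8 -0.1]
d [-0.0179  0.0024  0.0222] r [-0.0005 -0.0043  0.0009]
t 15.58 left 0.0048 m tcp [0.4578 0.2111 0.1637] yaw 13.8 tilt [0.0069 0.0026] w 0.0425 F [-0.3 -0.5  0. ]
d [-0.0148  0.0019  0.0186] r [-0.0004 -0.0035  0.0008]
```

View pics/w10.png

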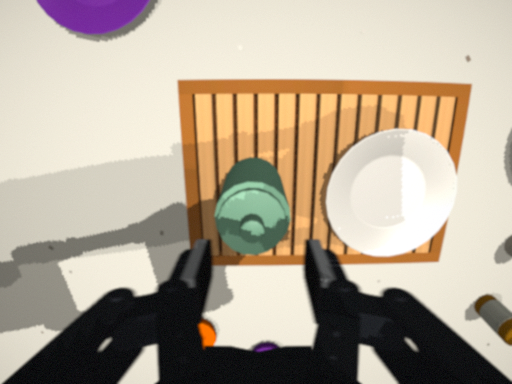

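```bash
python3 - <<'E'
from h import *
np.set_printoptions(precision=4,suppress=True)
d=load("pics/w10.npz");tp,tq=d["tp"],d["tq"]
crop(d["image"],170,140,350,290,4.4,"pics/w10c.png",1.5)
crop(d["image"],310,110,480,270,4.4,"pics/w10s.png",0.9)
E
```

```text
(no output)
```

View pics/w10c.png

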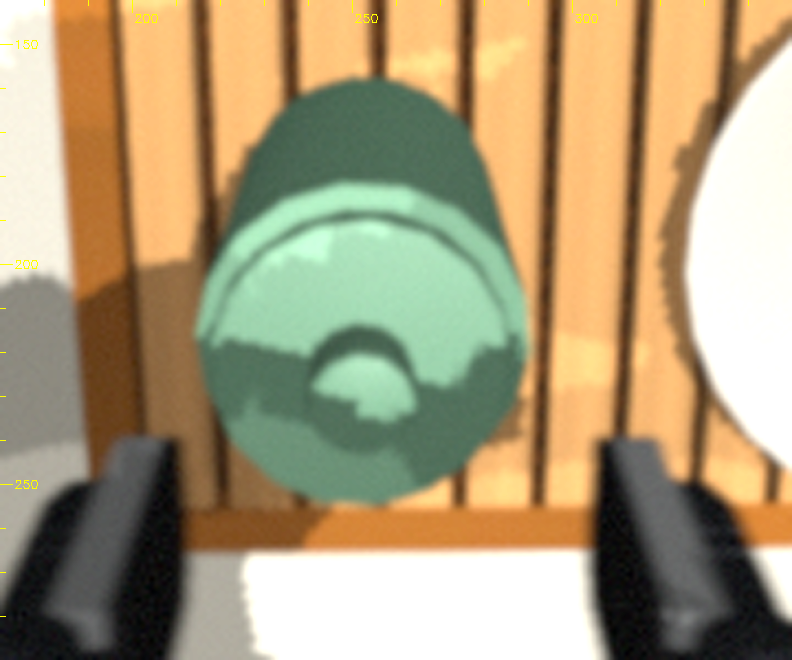

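View pics/w10s.png

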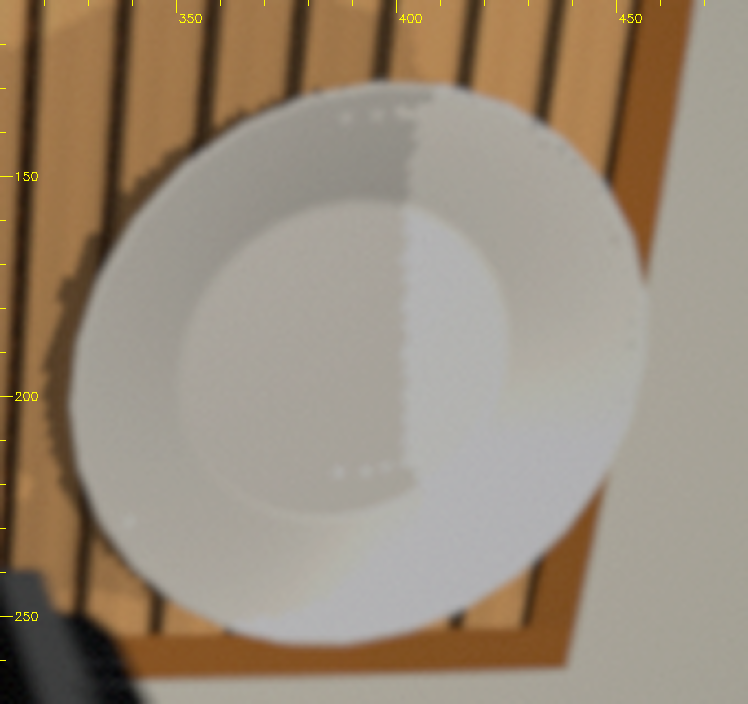

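```bash
python3 - <<'E'
from h import *
np.set_printoptions(precision=4,suppress=True)
d=load("pics/w10.npz");tp,tq=d["tp"],d["tq"]
print("knob",at_z(d,[[252.3,231]],.134,tp,tq),by_depth(d,[[252,228]],tp,tq))
# saucer: boundary pts floor & rim, fit circle
f=np.array([[175,385],[508,345],[350,198],[335,515],[250,235],[440,220]])/4.4+[310,110]
r=np.array([[72,390],[647,310],[390,80],[335,645],[180,165],[540,540],[570,150],[150,575]])/4.4+[310,110]
for n,p,z in(("floor",f,.035),("rim",r,.046)):
    w=at_z(d,p,z,tp,tq)[:,:2];A=np.c_[2*w,np.ones(len(w))];s=np.linalg.lstsq(A,(w**2).sum(1),rcond=None)[0]
    print(n,s[:2],"diam",2*np.sqrt(s[2]+s[0]**2+s[1]**2))
# caddy flange edges etc
print(by_depth(d,[[388,191]],tp,tq))
print("tcp px",proj(d,tp,tp,tq))
E
```

```text
knob [[0.4574 0.2087 0.134 ]] [[0.4567 0.2109 0.1346]]
floor [0.5829 0.2309] diam 0.07262972965790045
rim [0.5825 0.2312] diam 0.12224640589748703
[[0.5815 0.2328 0.0369]]
tcp px [[254.896  252.1875]]
```

```bash
python3 - <<'E'
from h import *
from plant import env
plan(env,.4552,.210,.140,13.7)
E
```

```text
t 15.58 left 0.0239 m tcp [0.4578 0.2111 0.1637] yaw 13.8 tilt [0.0069 0.0026] w 0.0425 F [-0.3 -0.5  0. ]
d [-0.015   0.0021  0.1186] r [-0.0004 -0.0035  0.0008]
```

Emit:
{"method": "play_rows", "body": {
  "rows": [
    {"dx": -0.015,"dy": 0.002,"dz": 0.04,"rx": 0,"ry": -0.0035,"rz": 0.001,"jaw": 0},
    {"dx": -0.015,"dy": 0.002,"dz": 0.08,"rx": 0,"ry": -0.0035,"rz": 0.001,"jaw": 0},
    {"dx": -0.015,"dy": 0.002,"dz": 0.12,"rx": 0,"ry": -0.0035,"rz": 0.001,"jaw": 0},
    {"dx": -0.015,"dy": 0.002,"dz": 0.12,"rx": 0,"ry": -0.0035,"rz": 0.001,"jaw": 0}
  ]
}}

```text
time_s: 15.92
tool_pos: [0.4529, 0.2091, 0.1362]
eef_rot: [0.993, 0.119, -0.003, 0.0]
wrist_force: [-0.4, -0.7, -0.4]
grip_width: 0.0428
```

```bash
python3 - <<'E'
from h import *
from plant import env
plan(env,.4552,.210,.1215,13.7)
s=env.observe();d=env.read_camera("wrist")
np.savez("pics/w11.npz",tp=s["tool_pos"],tq=s["eef_rot"],**d)
crop(d["image"],160,150,360,300,4,"pics/w11.png",1.5)
plan(env,.4552,.210,.1215,13.7)
E
```

```text
t 15.92 left 0.0149 m tcp [0.4529 0.2091 0.1362] yaw 13.7 tilt [-0.0057 -0.0014] w 0.0428 F [-0.4 -0.7 -0.4]
d [ 0.0128 -0.0017  0.0733] r [ 0.      0.0028 -0.0002]
t 15.97 left 0.0158 m tcp [0.4535 0.2094 0.1372] yaw 13.7 tilt [-0.0045 -0.0009] w 0.0430 F [-0.3  0.6  0. ]
d [ 0.0095 -0.0011  0.0785] r [-0.0001  0.0022 -0.0002]
```

View pics/w11.png

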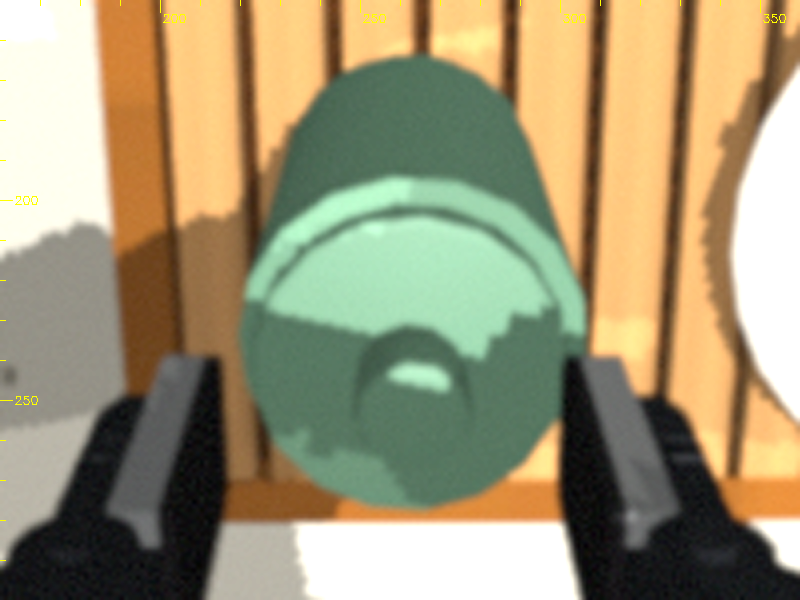

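Emit:
{"method": "play_rows", "body": {
  "rows": [
    {"dx": 0.009,"dy": -0.001,"dz": 0.015,"rx": 0,"ry": 0.002,"rz": 0,"jaw": 0},
    {"dx": 0.009,"dy": -0.001,"dz": 0.03,"rx": 0,"ry": 0.002,"rz": 0,"jaw": 0},
    {"dx": 0.009,"dy": -0.001,"dz": 0.045,"rx": 0,"ry": 0.002,"rz": 0,"jaw": 0},
    {"dx": 0.009,"dy": -0.001,"dz": 0.055,"rx": 0,"ry": 0.002,"rz": 0,"jaw": 0},
    {"dx": 0.009,"dy": -0.001,"dz": 0.06,"rx": 0,"ry": 0.002,"rz": 0,"jaw": 0}
  ]
}}

```text
time_s: 16.38
tool_pos: [0.4551, 0.2099, 0.1249]
eef_rot: [0.993, 0.119, -0.0, -0.0]
wrist_force: [0.0, -0.8, -1.2]
grip_width: 0.0427
```

```bash
python3 - <<'E'
from h import *
from plant import env
plan(env,.4552,.210,.1215,13.7)
E
```

```text
t 16.38 left 0.0034 m tcp [0.4551 0.2099 0.1249] yaw 13.7 tilt [-0.0007 -0.    ] w 0.0427 F [ 0.  -0.8 -1.2]
d [ 0.0008 -0.0003  0.0172] r [-0.0001  0.0003 -0.0002]
```

Emit:
{"method": "play_rows", "body": {
  "rows": [
    {"dx": 0.001,"dy": 0,"dz": 0.008,"rx": 0,"ry": 0,"rz": 0,"jaw": 0},
    {"dx": 0.001,"dy": 0,"dz": 0.017,"rx": 0,"ry": 0,"rz": 0,"jaw": -0.2},
    {"dx": 0.001,"dy": 0,"dz": 0.017,"rx": 0,"ry": 0,"rz": 0,"jaw": -0.35},
    {"dx": 0.001,"dy": 0,"dz": 0.017,"rx": 0,"ry": 0,"rz": 0,"jaw": -0.5}
  ],
  "force": 25
}}

```text
time_s: 16.72
tool_pos: [0.4552, 0.21, 0.1215]
eef_rot: [0.993, 0.119, -0.0, -0.0]
wrist_force: [0.5, 0.3, -0.7]
grip_width: 0.0213
```

```bash
python3 - <<'E'
from h import *
from plant import env
plan(env,.4552,.210,.1215,13.7)
s=env.observe();d=env.read_camera("wrist")
crop(d["image"],160,150,360,300,4,"pics/w12.png",1.5)
E
```

```text
t 16.72 left 0.0001 m tcp [0.4552 0.21   0.1215] yaw 13.7 tilt [-0.0007 -0.    ] w 0.0213 F [ 0.5  0.3 -0.7]
d [-0.0002 -0.0002  0.0001] r [-0.0001  0.0003 -0.0002]
```

View pics/w12.png

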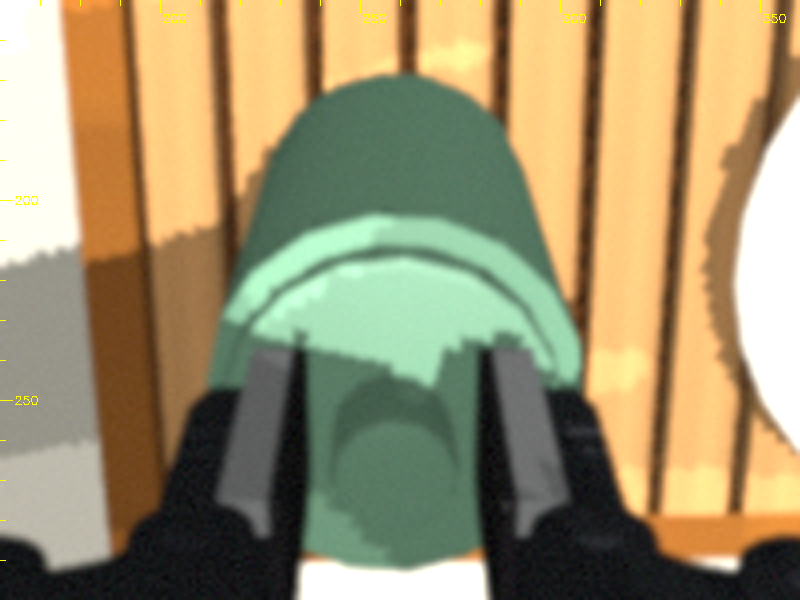

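Emit:
{"method": "play_rows", "body": {
  "rows": [
    {"dx": 0,"dy": 0,"dz": 0,"rx": 0,"ry": 0,"rz": 0,"jaw": -0.6},
    {"dx": 0,"dy": 0,"dz": 0,"rx": 0,"ry": 0,"rz": 0,"jaw": -0.75},
    {"dx": 0,"dy": 0,"dz": 0,"rx": 0,"ry": 0,"rz": 0,"jaw": -0.75},
    {"dx": 0,"dy": 0,"dz": 0,"rx": 0,"ry": 0,"rz": 0,"jaw": -0.75}
  ],
  "force": 30
}}

```text
time_s: 17.1
tool_pos: [0.4554, 0.21, 0.1218]
eef_rot: [0.993, 0.119, -0.0, -0.0]
wrist_force: [-0.2, 0.3, 1.5]
grip_width: 0.0146
```

Emit:
{"method": "play_rows", "body": {
  "rows": [
    {"dx": 0,"dy": 0,"dz": -0.005,"rx": 0,"ry": 0,"rz": 0,"jaw": -0.75},
    {"dx": 0,"dy": 0,"dz": -0.015,"rx": 0,"ry": 0,"rz": 0,"jaw": -0.75},
    {"dx": 0,"dy": 0,"dz": -0.03,"rx": 0,"ry": 0,"rz": 0,"jaw": -0.75},
    {"dx": 0,"dy": 0,"dz": -0.045,"rx": 0,"ry": 0,"rz": 0,"jaw": -0.75},
    {"dx": 0,"dy": 0,"dz": -0.06,"rx": 0,"ry": 0,"rz": 0,"jaw": -0.75}
  ]
}}

```text
time_s: 17.52
tool_pos: [0.4555, 0.21, 0.1342]
eef_rot: [0.993, 0.119, -0.0, -0.0]
wrist_force: [0.3, 0.6, -0.9]
grip_width: 0.0145
```

```bash
python3 - <<'E'
from h import *
from plant import env
plan(env,.4552,.210,.1215,13.7)
E
```

```text
t 17.52 left 0.0127 m tcp [0.4555 0.21   0.1342] yaw 13.7 tilt [-0.0001  0.0002] w 0.0145 F [ 0.3  0.6 -0.9]
d [-0.0015 -0.0001  0.0634] r [-0.0001  0.     -0.0002]
```

Emit:
{"method": "play_rows", "body": {
  "rows": [
    {"dx": 0,"dy": 0,"dz": -0.04,"rx": 0,"ry": 0,"rz": 0,"jaw": -0.75},
    {"dx": 0,"dy": 0,"dz": -0.09,"rx": 0,"ry": 0,"rz": 0,"jaw": -0.75},
    {"dx": 0,"dy": 0,"dz": -0.14,"rx": 0,"ry": 0,"rz": 0,"jaw": -0.75},
    {"dx": 0,"dy": 0,"dz": -0.18,"rx": 0,"ry": 0,"rz": 0,"jaw": -0.75},
    {"dx": 0,"dy": 0,"dz": -0.18,"rx": 0,"ry": 0,"rz": 0,"jaw": -0.75}
  ]
}}

```text
time_s: 17.93
tool_pos: [0.4573, 0.2108, 0.1733]
eef_rot: [0.993, 0.119, 0.002, -0.001]
wrist_force: [-0.7, 1.5, 0.4]
grip_width: 0.0145
```

```bash
python3 - <<'E'
from h import *
from plant import env
plan(env,.582,.231,.17,13.7)
d=env.read_camera("wrist")
crop(d["image"],120,100,380,300,3,"pics/w13.png",1.5)
d=env.read_camera("scene");crop(d["image"],250,120,400,290,3.5,"pics/s13.png",1.5)
E
```

```text
t 17.93 left 0.1264 m tcp [0.4573 0.2108 0.1733] yaw 13.7 tilt [0.0046 0.0021] w 0.0145 F [-0.7  1.5  0.4]
d [0.6298 0.0492 0.0194] r [-0.0004 -0.0024 -0.0002]
```

View pics/w13.png

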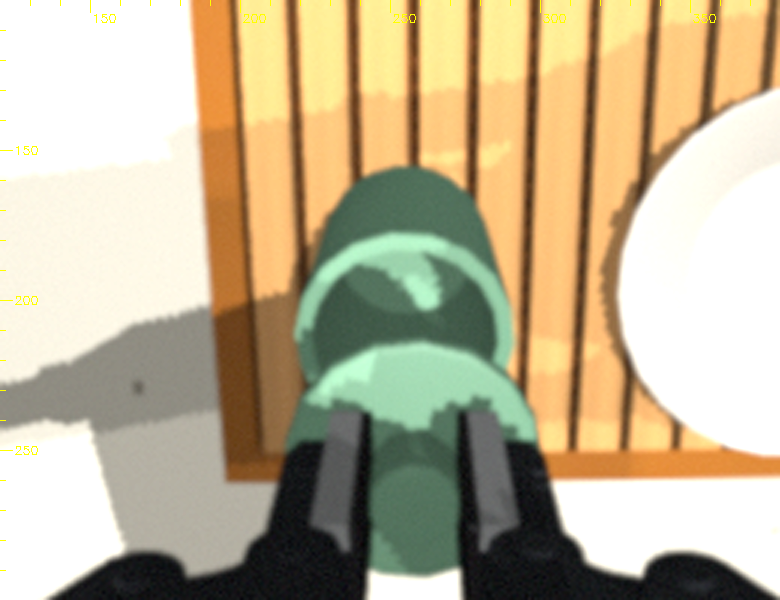

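View pics/s13.png

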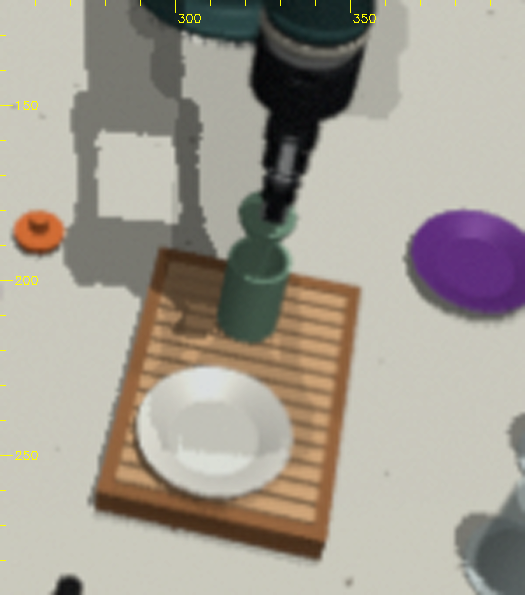

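Emit:
{"method": "play_rows", "body": {
  "rows": [
    {"dx": 0.1,"dy": 0.01,"dz": 0,"rx": 0,"ry": -0.002,"rz": 0,"jaw": -0.75},
    {"dx": 0.24,"dy": 0.02,"dz": 0,"rx": 0,"ry": -0.002,"rz": 0,"jaw": -0.75},
    {"dx": 0.38,"dy": 0.03,"dz": 0,"rx": 0,"ry": -0.002,"rz": 0,"jaw": -0.75},
    {"dx": 0.52,"dy": 0.04,"dz": 0.01,"rx": 0,"ry": -0.002,"rz": 0,"jaw": -0.75},
    {"dx": 0.62,"dy": 0.05,"dz": 0.02,"rx": 0,"ry": -0.002,"rz": 0,"jaw": -0.75}
  ]
}}

```text
time_s: 18.45
tool_pos: [0.5807, 0.2301, 0.1666]
eef_rot: [0.993, 0.119, -0.001, -0.0]
wrist_force: [0.2, -0.5, -0.5]
grip_width: 0.0143
```

```bash
python3 - <<'E'
from h import *
from plant import env
plan(env,.582,.231,.10,13.7)
E
```

```text
t 18.45 left 0.0666 m tcp [0.5807 0.2301 0.1666] yaw 13.7 tilt [-0.0023 -0.0001] w 0.0143 F [ 0.2 -0.5 -0.5]
d [ 0.0081 -0.0026  0.3331] r [-0.0002  0.0011 -0.0002]
```

Emit:
{"method": "play_rows", "body": {
  "rows": [
    {"dx": 0.008,"dy": -0.002,"dz": 0.08,"rx": 0,"ry": 0.001,"rz": 0,"jaw": -0.75},
    {"dx": 0.008,"dy": -0.002,"dz": 0.18,"rx": 0,"ry": 0.001,"rz": 0,"jaw": -0.75},
    {"dx": 0.008,"dy": -0.002,"dz": 0.28,"rx": 0,"ry": 0.001,"rz": 0,"jaw": -0.75},
    {"dx": 0.008,"dy": -0.002,"dz": 0.37,"rx": 0,"ry": 0.001,"rz": 0,"jaw": -0.75},
    {"dx": 0.008,"dy": -0.002,"dz": 0.4,"rx": 0,"ry": 0.001,"rz": 0,"jaw": -0.75}
  ]
}}

```text
time_s: 18.87
tool_pos: [0.5791, 0.2298, 0.0822]
eef_rot: [0.993, 0.119, -0.004, 0.001]
wrist_force: [-0.5, -0.5, -1.2]
grip_width: 0.0139
```

Emit:
{"method": "play_rows", "body": {
  "rows": [
    {"dx": 0,"dy": 0,"dz": 0.01,"rx": 0,"ry": 0,"rz": 0,"jaw": -0.75},
    {"dx": 0,"dy": 0,"dz": 0.01,"rx": 0,"ry": 0,"rz": 0,"jaw": -0.75}
  ]
}}

```text
time_s: 19.03
tool_pos: [0.5777, 0.2293, 0.0786]
eef_rot: [0.993, 0.119, -0.005, 0.001]
wrist_force: [0.4, -0.5, -0.5]
grip_width: 0.014
```

```bash
python3 - <<'E'
from h import *
from plant import env
plan(env,.582,.231,.0528,13.7)
s=env.observe();d=env.read_camera("wrist");np.savez("pics/w14.npz",tp=s["tool_pos"],tq=s["eef_rot"],**d)
crop(d["image"],100,130,400,340,2.6,"pics/w14.png",.9)
d=env.read_camera("scene");crop(d["image"],260,190,370,290,6,"pics/s14.png",1.3);np.savez("pics/s14.npz",**d)
plan(env,.582,.231,.0528,13.7)
E
```

```text
t 19.03 left 0.0262 m tcp [0.5777 0.2293 0.0786] yaw 13.7 tilt [-0.0103 -0.0032] w 0.0140 F [ 0.4 -0.5 -0.5]
d [ 0.0243 -0.0032  0.1287] r [ 0.0003  0.0052 -0.0003]
t 19.13 left 0.0281 m tcp [0.5794 0.23   0.0808] yaw 13.7 tilt [-0.0063 -0.0018] w 0.0143 F [ 0.6 -0.1  0. ]
d [ 0.0146 -0.002   0.1399] r [ 0.0001  0.0031 -0.0002]
```

View pics/w14.png

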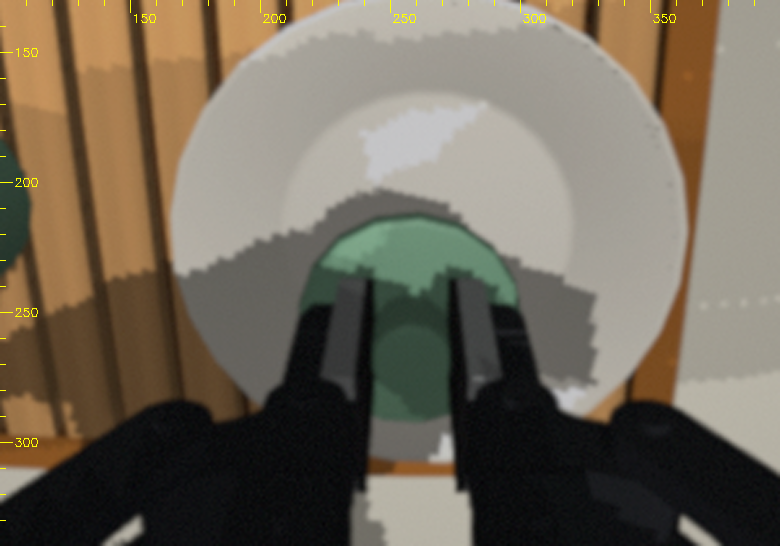

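View pics/s14.png

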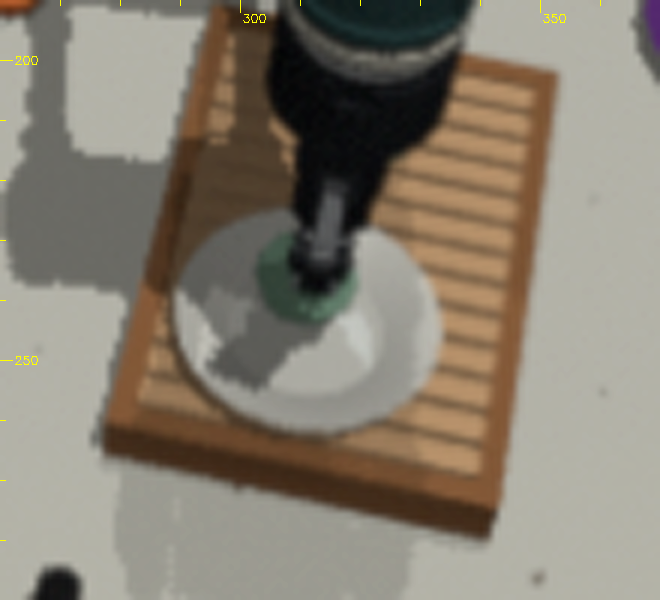

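```bash
python3 - <<'E'
from h import *
np.set_printoptions(precision=4,suppress=True)
d=load("pics/w14.npz");tp,tq=d["tp"],d["tq"]
f=np.array([[283,215],[573,215],[428,91],[325,130],[520,120],[555,265]])/2.6+[100,130]
r=np.array([[172,222],[687,225],[660,110],[215,85],[205,345],[635,365],[250,410]])/2.6+[100,130]
for n,p,z in(("floor",f,.035),("rim",r,.046)):
    w=at_z(d,p,z,tp,tq)[:,:2];A=np.c_[2*w,np.ones(len(w))];s=np.linalg.lstsq(A,(w**2).sum(1),rcond=None)[0]
    print(n,s[:2],"diam",2*np.sqrt(s[2]+s[0]**2+s[1]**2))
print("knob top",at_z(d,[[409.5/2.6+100,370/2.6+130]],.0786-.1218+.134,tp,tq),tp)
# flange edges px 300,518 row ~300
print("flange",at_z(d,[[300/2.6+100,300/2.6+130],[518/2.6+100,300/2.6+130]],.0786-.1218+.118,tp,tq))
E
```

```text
floor [0.5824 0.2315] diam 0.07124901938525431
rim [0.5828 0.2299] diam 0.12476385625627347
knob top [[0.5801 0.2255 0.0908]] [0.5777 0.2293 0.0786]
flange [[0.5567 0.226  0.0748]
 [0.6    0.2368 0.0748]]
```

Emit:
{"method": "play_rows", "body": {
  "rows": [
    {"dx": 0.012,"dy": -0.002,"dz": 0.02,"rx": 0,"ry": 0.003,"rz": 0,"jaw": -0.75},
    {"dx": 0.012,"dy": -0.002,"dz": 0.045,"rx": 0,"ry": 0.003,"rz": 0,"jaw": -0.75},
    {"dx": 0.012,"dy": -0.002,"dz": 0.07,"rx": 0,"ry": 0.003,"rz": 0,"jaw": -0.75},
    {"dx": 0.012,"dy": -0.002,"dz": 0.09,"rx": 0,"ry": 0.003,"rz": 0,"jaw": -0.75},
    {"dx": 0.012,"dy": -0.002,"dz": 0.1,"rx": 0,"ry": 0.003,"rz": 0,"jaw": -0.75}
  ]
}}

```text
time_s: 19.55
tool_pos: [0.581, 0.2307, 0.0599]
eef_rot: [0.993, 0.119, -0.001, 0.0]
wrist_force: [0.4, -0.7, -1.0]
grip_width: 0.0142
```

```bash
python3 - <<'E'
from h import *
from plant import env
plan(env,.5815,.231,.0528,13.7)
E
```

```text
t 19.55 left 0.0072 m tcp [0.581  0.2307 0.0599] yaw 13.7 tilt [-0.0012 -0.0007] w 0.0142 F [ 0.4 -0.7 -1. ]
d [ 0.0028 -0.001   0.0357] r [ 0.0002  0.0006 -0.0002]
```

Emit:
{"method": "play_rows", "body": {
  "rows": [
    {"dx": 0.003,"dy": -0.001,"dz": 0.008,"rx": 0,"ry": 0.0005,"rz": 0,"jaw": -0.75},
    {"dx": 0.003,"dy": -0.001,"dz": 0.016,"rx": 0,"ry": 0.0005,"rz": 0,"jaw": -0.75},
    {"dx": 0.003,"dy": -0.001,"dz": 0.022,"rx": 0,"ry": 0.0005,"rz": 0,"jaw": -0.75},
    {"dx": 0.003,"dy": -0.001,"dz": 0.026,"rx": 0,"ry": 0.0005,"rz": 0,"jaw": -0.75},
    {"dx": 0.003,"dy": -0.001,"dz": 0.026,"rx": 0,"ry": 0.0005,"rz": 0,"jaw": -0.75}
  ]
}}

```text
time_s: 19.97
tool_pos: [0.5816, 0.2309, 0.0548]
eef_rot: [0.993, 0.119, -0.0, 0.0]
wrist_force: [-0.5, 0.3, 0.1]
grip_width: 0.0143
```

Emit:
{"method": "play_rows", "body": {
  "rows": [
    {"dx": 0,"dy": 0,"dz": 0.004,"rx": 0,"ry": 0,"rz": 0,"jaw": -0.75},
    {"dx": 0,"dy": 0,"dz": 0.006,"rx": 0,"ry": 0,"rz": 0,"jaw": -0.75},
    {"dx": 0,"dy": 0,"dz": 0.006,"rx": 0,"ry": 0,"rz": 0,"jaw": -0.75}
  ]
}}

```text
time_s: 20.22
tool_pos: [0.5818, 0.2307, 0.0544]
eef_rot: [0.993, 0.119, 0.0, 0.0]
wrist_force: [-1.4, -3.0, 4.4]
grip_width: 0.0141
```

```bash
python3 - <<'E'
from h import *
from plant import env
plan(env,.5815,.231,.0528,13.7)
d=env.read_camera("wrist")
crop(d["image"],140,170,380,340,3.2,"pics/w15.png",1.2)
d=env.read_camera("scene");crop(d["image"],270,200,350,280,8,"pics/s15.png",1.3)
plan(env,.5815,.231,.0528,13.7)
E
```

```text
t 20.22 left 0.0016 m tcp [0.5818 0.2307 0.0544] yaw 13.7 tilt [ 0.0003 -0.0008] w 0.0141 F [-1.4 -3.   4.4]
d [-0.0014 -0.0018  0.0078] r [ 0.0004 -0.     -0.0001]
t 20.32 left 0.0016 m tcp [0.5819 0.2307 0.0543] yaw 13.7 tilt [ 0.0003 -0.0008] w 0.0140 F [-1.8 -3.3  5.1]
d [-0.0014 -0.0021  0.0077] r [ 0.0004 -0.0001 -0.0002]
```

View pics/w15.png

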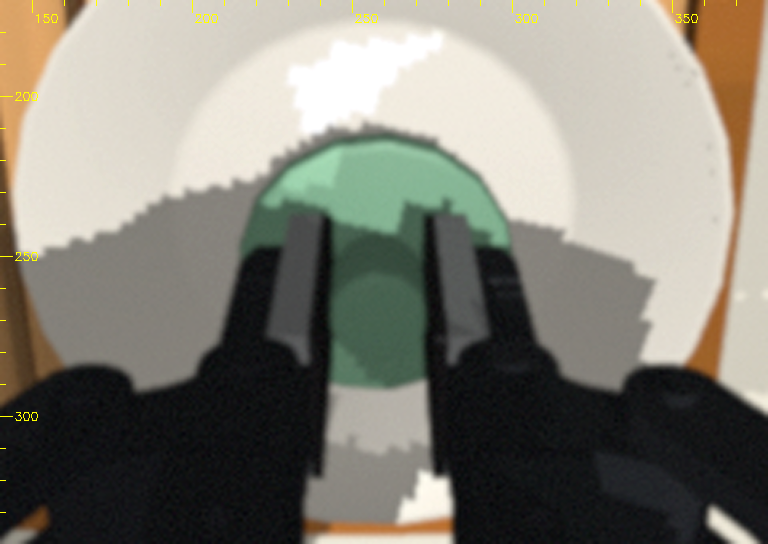

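View pics/s15.png

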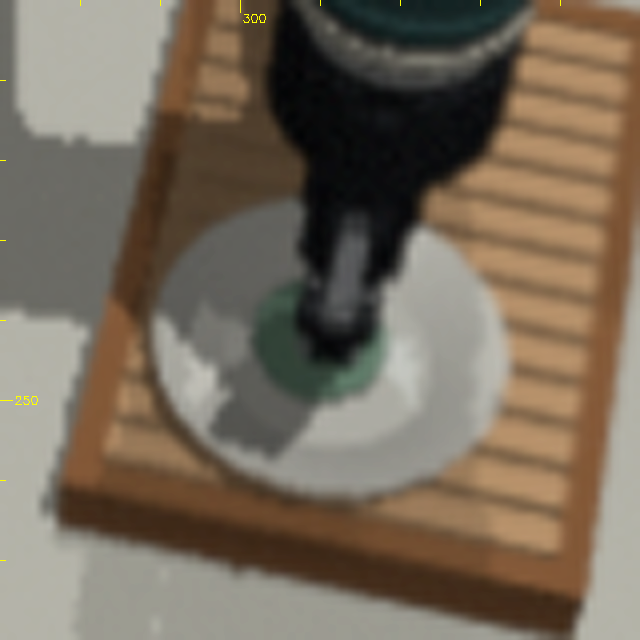

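Emit:
{"method": "play_rows", "body": {
  "rows": [
    {"dx": 0,"dy": 0,"dz": 0.003,"rx": 0,"ry": 0,"rz": 0,"jaw": -0.75},
    {"dx": 0,"dy": 0,"dz": 0.004,"rx": 0,"ry": 0,"rz": 0,"jaw": -0.75},
    {"dx": 0,"dy": 0,"dz": 0.004,"rx": 0,"ry": 0,"rz": 0,"jaw": -0.75}
  ],
  "force": 20
}}

```text
time_s: 20.57
tool_pos: [0.582, 0.2305, 0.0542]
eef_rot: [0.993, 0.119, 0.0, 0.001]
wrist_force: [-2.8, -3.3, 6.6]
grip_width: 0.0141
```

```bash
python3 - <<'E'
from h import *
from plant import env
plan(env,.5815,.231,.0528,13.7)
print(env.observe()["wrist_torque"])
E
```

```text
t 20.57 left 0.0016 m tcp [0.582  0.2305 0.0542] yaw 13.7 tilt [ 0.0006 -0.0011] w 0.0141 F [-2.8 -3.3  6.6]
d [-0.002  -0.003   0.0069] r [ 0.0006 -0.0002 -0.0001]
[-0.46023659  0.40245307  0.02800731]
```

Emit:
{"method": "play_rows", "body": {
  "rows": [
    {"dx": -0.001,"dy": -0.001,"dz": -0.001,"rx": 0,"ry": 0,"rz": 0,"jaw": -0.64},
    {"dx": -0.001,"dy": -0.001,"dz": -0.001,"rx": 0,"ry": 0,"rz": 0,"jaw": -0.58},
    {"dx": -0.001,"dy": -0.001,"dz": -0.001,"rx": 0,"ry": 0,"rz": 0,"jaw": -0.45},
    {"dx": -0.001,"dy": -0.001,"dz": -0.001,"rx": 0,"ry": 0,"rz": 0,"jaw": -0.2},
    {"dx": -0.001,"dy": -0.001,"dz": -0.001,"rx": 0,"ry": 0,"rz": 0,"jaw": -0.1}
  ]
}}

```text
time_s: 20.98
tool_pos: [0.5816, 0.2308, 0.054]
eef_rot: [0.993, 0.119, 0.0, 0.001]
wrist_force: [0.3, 0.1, 0.1]
grip_width: 0.0383
```

```bash
python3 - <<'E'
from h import *
from plant import env
plan(env,.5815,.231,.14,13.7)
d=env.read_camera("wrist")
crop(d["image"],140,170,380,340,3.2,"pics/w16.png",1.2)
E
```

```text
t 20.98 left 0.0860 m tcp [0.5816 0.2308 0.054 ] yaw 13.7 tilt [ 0.0003 -0.001 ] w 0.0383 F [0.3 0.1 0.1]
d [-4.0e-04 -9.0e-04 -4.3e-01] r [ 0.0005 -0.     -0.0001]
```

View pics/w16.png

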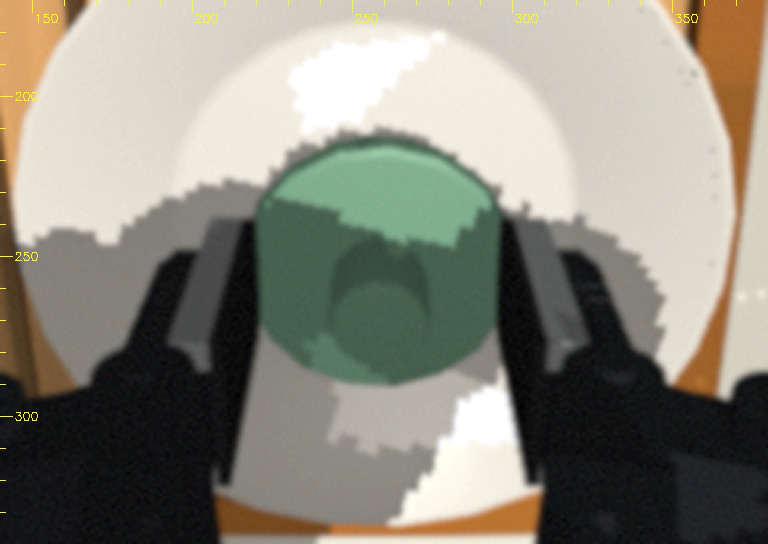

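Lid stands knob-up on the floor; fingers are clear on both sides of the knob. Rising straight up.

Emit:
{"method": "play_rows", "body": {
  "rows": [
    {"dx": 0,"dy": 0,"dz": -0.04,"rx": 0,"ry": 0,"rz": 0,"jaw": -0.1},
    {"dx": 0,"dy": 0,"dz": -0.12,"rx": 0,"ry": 0,"rz": 0,"jaw": -0.1},
    {"dx": 0,"dy": 0,"dz": -0.24,"rx": 0,"ry": 0,"rz": 0,"jaw": -0.1},
    {"dx": 0,"dy": 0,"dz": -0.38,"rx": 0,"ry": 0,"rz": 0,"jaw": -0.1},
    {"dx": 0,"dy": 0,"dz": -0.52,"rx": 0,"ry": 0,"rz": 0,"jaw": -0.1}
  ]
}}

```text
time_s: 21.45
tool_pos: [0.5811, 0.2307, 0.159]
eef_rot: [0.993, 0.119, -0.0, 0.001]
wrist_force: [-1.2, -0.3, 0.3]
grip_width: 0.0382
```

Emit:
{"method": "play_rows", "body": {
  "rows": [
    {"dx": 0,"dy": 0,"dz": -0.15,"rx": 0,"ry": 0,"rz": 0,"jaw": -0.1},
    {"dx": 0,"dy": 0,"dz": -0.3,"rx": 0,"ry": 0,"rz": 0,"jaw": -0.1},
    {"dx": 0,"dy": 0,"dz": -0.45,"rx": 0,"ry": 0,"rz": 0,"jaw": -0.1},
    {"dx": 0,"dy": 0,"dz": -0.5,"rx": 0,"ry": 0,"rz": 0,"jaw": -0.1},
    {"dx": 0,"dy": 0,"dz": -0.5,"rx": 0,"ry": 0,"rz": 0,"jaw": -0.1}
  ]
}}

```text
time_s: 21.87
tool_pos: [0.5834, 0.2317, 0.2641]
eef_rot: [0.993, 0.119, 0.004, -0.0]
wrist_force: [0.1, -0.4, 0.2]
grip_width: 0.0385
```

Emit:
{"method": "play_rows", "body": {
  "rows": [
    {"dx": 0,"dy": 0,"dz": 0,"rx": 0,"ry": 0,"rz": 0,"jaw": -0.1},
    {"dx": 0,"dy": 0,"dz": 0,"rx": 0,"ry": 0,"rz": 0,"jaw": -0.1},
    {"dx": 0,"dy": 0,"dz": 0,"rx": 0,"ry": 0,"rz": 0,"jaw": -0.1},
    {"dx": 0,"dy": 0,"dz": 0,"rx": 0,"ry": 0,"rz": 0,"jaw": -0.1}
  ]
}}

```text
time_s: 22.2
tool_pos: [0.5824, 0.2313, 0.2618]
eef_rot: [0.993, 0.119, 0.002, 0.0]
wrist_force: [0.2, -0.2, -0.0]
grip_width: 0.0385
```

```bash
python3 - <<'E'
from h import *
from plant import env
plan(env,.5815,.231,.14,13.7)
s=env.observe();d=env.read_camera("wrist");np.savez("pics/w17.npz",tp=s["tool_pos"],tq=s["eef_rot"],**d)
cv2.imwrite("pics/w17.png",d["image"])
d=env.read_camera("scene");np.savez("pics/s17.npz",**d)
cv2.imwrite("pics/s17.png",cv2.resize(np.clip(d["image"]*1.3,0,255).astype(np.uint8),(800,600)))
a=load("pics/scene0.npz")["image"]
g=lambda x:cv2.cvtColor(x,cv2.COLOR_BGR2GRAY).astype(np.float32)
for n,(x0,y0,x1,y1) in dict(caselid=(90,180,200,260),corner=(215,165,250,215),brown=(120,130,190,165),gaiwan=(160,155,196,190),tray=(270,230,350,280),lids=(225,172,280,215),bottles=(225,260,285,315)).items():
    print(n,cv2.phaseCorrelate(g(a[y0:y1,x0:x1]),g(d["image"][y0:y1,x0:x1])))
E
```

```text
t 22.20 left 0.1218 m tcp [0.5824 0.2313 0.2618] yaw 13.7 tilt [0.0036 0.0002] w 0.0385 F [ 0.2 -0.2 -0. ]
d [-0.0069 -0.      0.609 ] r [ 0.0003 -0.0017 -0.0001]
caselid ((0.004959956492051276, -0.0397624360673845), 1.0305948187907537)
corner ((0.05902248819589673, 0.061868027139801995), 0.9352786285347409)
brown ((-0.04754657999482248, -0.024678139182466197), 1.0039793935454921)
gaiwan ((0.012866640250834394, -0.035759821125960656), 1.0022226185710341)
tray ((-0.03736361157960033, -0.2597264034004496), 0.6433786497116089)
lids ((-0.0038377160897873352, 0.6313037774525796), 0.871439482194406)
bottles ((0.022591879061188536, -0.015553827520427888), 0.9742897562185924)
```

View pics/w17.png

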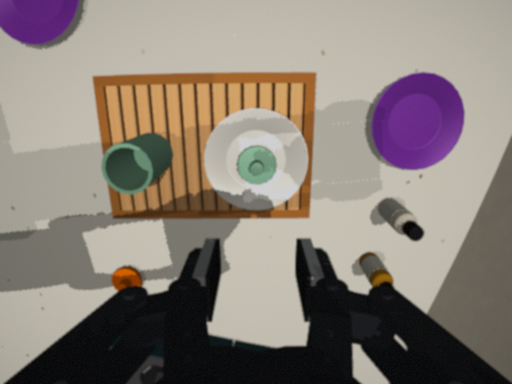

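View pics/s17.png

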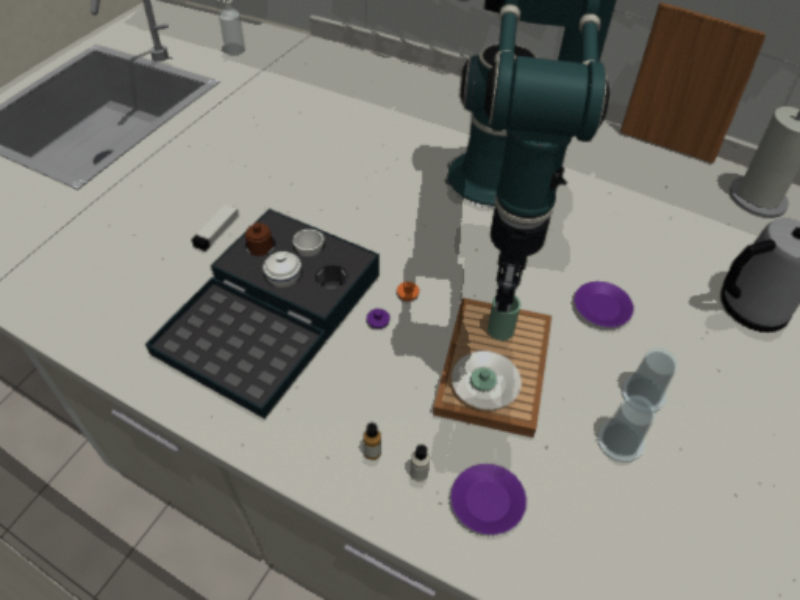

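```bash
python3 - <<'E'
from h import *
d=load("pics/w17.npz");crop(d["image"],190,95,320,225,6,"pics/w17c.png",.95)
d=load("pics/s17.npz");crop(d["image"],270,190,360,290,6.5,"pics/s17c.png",1.2)
E
```

```text
(no output)
```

View pics/w17c.png

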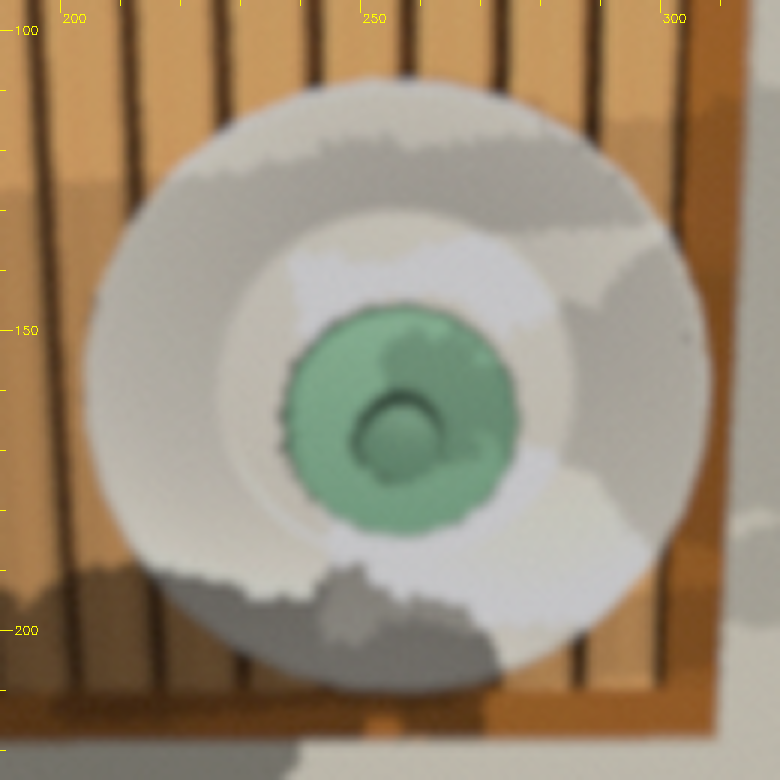

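View pics/s17c.png

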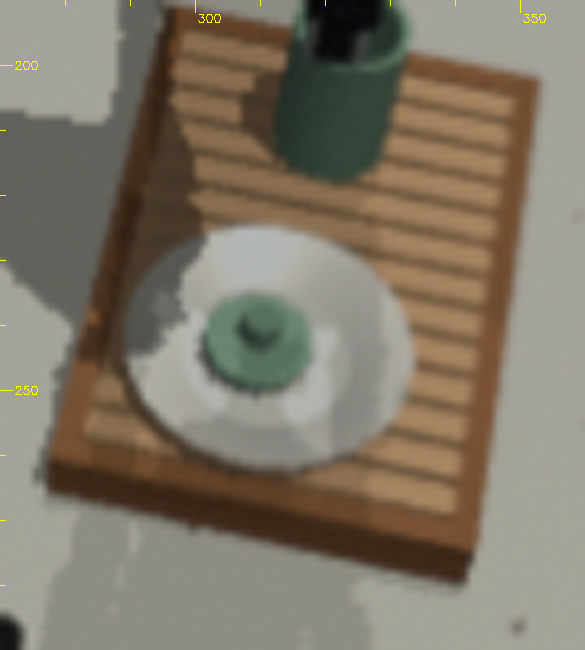

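```bash
python3 - <<'E'
from h import *
np.set_printoptions(precision=4,suppress=True)
d=load("pics/w17.npz");tp,tq=d["tp"],d["tq"]
P=lambda u:np.array(u)/6+[190,95]
print("lid flange top",at_z(d,[P([401,420])],.049,tp,tq),"knob",at_z(d,[P([400,437])],.065,tp,tq))
print("rim",at_z(d,[P([398,384])],.046,tp,tq),"floor",at_z(d,[P([396,381])],.035,tp,tq))
print(by_depth(d,[P([400,437]),P([330,420]),P([470,440]),P([400,345]),P([400,510])],tp,tq))
s=load("pics/s17.npz");Q=lambda u:np.array(u)/6.5+[270,190]
print("scene lid flange",at_z(s,[Q([258,338])],.049),"rim",at_z(s,[Q([269,347])],.046))
E
```

```text
lid flange top [[0.5847 0.2275 0.049 ]] knob [[0.5844 0.228  0.065 ]]
rim [[0.5826 0.2337 0.046 ]] floor [[0.5826 0.2319 0.035 ]]
[[0.5843 0.2282 0.0659]
 [0.5712 0.2244 0.05  ]
 [0.5987 0.2271 0.0503]
 [0.581  0.2421 0.0498]
 [0.5887 0.2101 0.0509]]
scene lid flange [[0.5831 0.2266 0.049 ]] rim [[0.583  0.2321 0.046 ]]
```

```bash
python3 - <<'E'
from h import *
from plant import env
a=load("pics/scene0.npz")["image"].astype(int);b=load("pics/s17.npz")["image"].astype(int)
def cen(im,f,box):
    x0,y0,x1,y1=box;m=f(im[y0:y1,x0:x1]);v,u=np.nonzero(m);return round(u.mean()+x0,2),round(v.mean()+y0,2),m.sum()
org=lambda i:(i[...,2]>i[...,1]*1.7)&(i[...,2]>90); pur=lambda i:(i[...,0]>i[...,1]*1.8)&(i[...,2]>i[...,1]*1.4)
for n,f,box in(("orange",org,(250,172,275,198)),("purple",pur,(228,192,256,215))): print(n,cen(a,f,box),cen(b,f,box))
print(env.observe()["wrist_force"],env.observe()["qvel"].round(3))
env.finish_job()
E
```

```text
orange (np.float64(260.82), np.float64(185.69), np.int64(96)) (np.float64(260.33), np.float64(185.86), np.int64(63))
purple (np.float64(241.67), np.float64(203.36), np.int64(130)) (np.float64(241.74), np.float64(203.41), np.int64(128))
[ 0.00199468  0.22179445 -0.53698487] [-0.001 -0.004 -0.006 -0.     0.001  0.002]
the job is handed in; nothing more can be done
```

The job is done and handed in at about 22 s of the 72 s. I gripped the green caddy by its body and eased it out of the foam with to-and-fro twists of about ±11°. The vertical pull never read more than about 12 N. I stood it on the clear -x end of the tray with its lid on, then lifted the lid off by its knob and set it knob up in the white saucer.

**Last checks:**
- **Caddy:** it stands upright and open on the tray.
- **Lid:** it lies level on the saucer floor, about 4–5 mm off the saucer's centre by both the wrist and scene cameras. I left it there, as it is well inside the 70 mm floor.
- **Gripper:** it is well clear of everything and the wrist force was near zero.
- **Case and the rest:** the case, brown caddy, gaiwan, bottles and decoy lids show no shift from the first picture beyond about half a pixel. The orange lid's half-pixel change went with the arm's shadow lying over it.

**Disagreements:**
- **Top camera:** it put things about 6 mm off in x and 4 to 5 mm in y from the wrist and scene cameras, so I used the latter two.
- **Lid contact:** the lid touched the saucer about 1.8 mm higher than I predicted, so it was probably tilted slightly in the fingers. That may explain part of the off-centre placing.

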